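# Take down the box stack and set each thing in its own tray

### The arm

A 7-joint arm with a two-finger parallel gripper is mounted at the origin on a cart in front of the work surface, level with it; the furniture and walls round the work are solid. World frame = base frame: x ahead of the robot, y to its left, z up, the work surface at z = 0. Lengths are in m, angles in rad, forces in N, time in s.
With the tool pointing down it reaches from about 0.425 to 0.925 m from the base axis. Payload 6.8 kg.
Tool frame: the origin (TCP) lies at the very end of the fingers, on their centre line; the grasp point (between the pads) lies 19 mm behind it; z points along the fingers, y is the direction in which the jaws open and shut (so a half turn about z gives the same grasp; the last joint's range is limited). The gripper opens to 85 mm and grips with 20 to 120 N. Pads are 22 mm wide; open, the fingers measure 114 mm over their backs; the gripper's body (76 mm by 85 mm) begins 54 mm behind the grasp point. The pads swing forward as they close: fully open they stand 13 mm farther back than shut.
Start: joints at [-1.337, 0.477, 0.022, 1.555, -0.011, 1.109, -0.083], TCP at [0.226, 0.636, 0.231] pointing down, gripper open.
Joint ranges: [-2.96, 2.96], [-0.34, 2.1], [-1.41, 1.46], [0.24, 2.44], [-1.37, 4.51], [0.17, 1.92], [-2.96, 2.96]. Speed limits (rad/s): [2.39, 2.39, 3.14, 3.14, 3.14, 3.14, 3.14].

### API

Orientations are given as a rotation vector (axis times angle).
In Python, from bench import monitor, viewer, job gives the robot as it stands. The module is installed in compiled form; this text tells all that it offers.
- The arm moves only by the tool drive_tool, never from a script. Its argument "commands" is a list of rows, each an object with "linear": the shift along the tool's x, y, z in m, a list of three; "dr": the turn, a rotation vector about the tool's x, y, z in degrees, a list of three; "jaw": the closure, from 0 (fully open) to 1 (shut). A call has 1 to 8 rows; each row shifts and turns the pose as measured when the row begins, along the tool's axes as they then stand; what a row does not reach is not made up. A row lasts 1/8 s, in which the tool goes at most 62.5 mm and 10.7 degrees, less where a joint would pass 70% of its speed; a pose out of reach is approached as far as the arm can. A call is refused whole if a number of a shift passes 0.0625 or a number of a turn 10.7, either way. A call with a gripper value outside its range is refused whole. The fingers move at their own pace and stop on an object; "force" is the grip in N (left out, the last holds). Time passes only in rows, so rows that do not move let the fingers close. It gives the time, the measured TCP pose, the force and the opening at its end, in the units of the state.
- monitor.get_obs(): the state, without advancing time (a new reading comes with each control period).
- viewer.grab_frame(name): name is "scene" or "top" or "wrist"; returns the picture (420x560x3 uint8, red, green, blue); there is no depth.
- viewer.calibration(name): a dict with "K" (3x3 intrinsics, pixels), "R" (3x3) and "t" (3): a world point X has camera coordinates R X + t. Camera axes: x right, y down, z forward; pixel columns grow to the right and rows downward; lengths in m; the calibration is good to about 2 mm. A picture is of the moment at which its call begins: read the wrist's pose just before it. calibration takes no time and is no camera call; for the wrist camera it gives the pose at the moment of the call.
- job.hand_in(): hands the job in, once; it reports no verdict.
The state is a dict: "clock": time; "joints": joint angles; "qvel": joint speeds; "tau": joint torques, N m; "tcp_pos": TCP position; "orientation": TCP orientation; "contact_force": force on the tool from outside, world axes, zero at the start; "moment": the same for the moment, N m; "grip_width": finger opening in m.
Only numpy, scipy, OpenCV 4.12 (cv2) and the standard library are available. Lean on these libraries where they do the work, as an engineer would, in place of code of your own. Each camera call takes 0.05 s, during which the arm holds its last target.

### The job

Take the stack apart from the top down, one thing at a time: stand the salt shaker upright in the round dish, then put the small, the medium and the large storage box, in that order, each flat inside the rim of the tray made to its length. Set everything down without dropping it, let go, and leave the teaspoon and the peeler where they lie.

Things in the scene. Friction and masses are not known exactly. Their poses are not given: they have to be found in the camera images.
- salt_shaker: Grey-looking glass salt shaker with a grey domed cap, round, 44 mm across at the foot and up to 74 mm, cap 34 mm across, 90 mm tall, 0.1 kg. It stands upright on the lid of the small box at the start. Origin: centre of its underside; z up.
- small_box: The small lidded storage box: brushed steel with a flat pale wooden lid that does not come off, 80 mm long (its x), 50 mm wide (its y), 42 mm high, straight sides, about 0.12 kg; at the start the top box of the stack, under the salt shaker. Origin: centre of its underside; z up.
- medium_box: The medium lidded storage box: brushed steel with a flat pale wooden lid that does not come off, 108 mm long (its x), 50 mm wide (its y), 42 mm high, straight sides, about 0.17 kg; at the start in the middle of the stack. Origin: centre of its underside; z up.
- large_box: The large lidded storage box: brushed steel with a flat pale wooden lid that does not come off, 136 mm long (its x), 50 mm wide (its y), 42 mm high, straight sides, about 0.22 kg; at the start the bottom box of the stack, standing on the worktop. Origin: centre of its underside; z up.
- small_tray: The tray for the small box: low dark wooden rectangle, fixed to the worktop, outside 106 mm long (its x) by 76 mm (its y); inside the rim 96 by 66 mm, 8 mm more all round than its box. Floor 3 mm above the worktop, rim 5 mm wide with its top 8 mm above the worktop. Origin: centre of its underside, on the worktop.
- medium_tray: The tray for the medium box: low dark wooden rectangle, fixed to the worktop, outside 134 mm long (its x) by 76 mm (its y); inside the rim 124 by 66 mm, 8 mm more all round than its box. Floor 3 mm above the worktop, rim 5 mm wide with its top 8 mm above the worktop. Origin: centre of its underside, on the worktop.
- large_tray: The tray for the large box: low dark wooden rectangle, fixed to the worktop, outside 162 mm long (its x) by 76 mm (its y); inside the rim 152 by 66 mm, 8 mm more all round than its box. Floor 3 mm above the worktop, rim 5 mm wide with its top 8 mm above the worktop. Origin: centre of its underside, on the worktop.
- round_dish: The dish for the salt shaker: low dark wooden round dish, fixed to the worktop, 76 mm across outside, 66 mm inside the rim. Floor 3 mm above the worktop, rim top 8 mm above it. Origin: centre of its underside, on the worktop.
- teaspoon: Bystander: steel teaspoon 137 mm long (x), 28 mm wide, 13 mm high, lying on the worktop pointing away from the robot. Origin: centre of its underside. Not to be moved.
- peeler: Bystander: vegetable peeler with a black handle, 170 mm long (x), 25 mm wide, 18 mm high, lying on the worktop pointing away from the robot. Origin: centre of its underside. Not to be moved.
Mind the look-alikes: they are no part of the job. What is shaped like the salt_shaker but green is not meant.

How it is judged:
On the way, in this order (a step that is already met when the one before it is completed fails the run):
1. the salt shaker stands in the round dish, let go (horizontal distance between salt_shaker and round_dish below 0.014 m and z of salt_shaker in the frame of round_dish below 0.006 m and angle between salt_shaker's own z axis and vertical below 0.15 rad and contact force between salt_shaker and the fingers below 0.05 N), for 0.2 s.
2. the small box sits flat inside its tray, let go (x of small_box in the frame of small_tray between -0.012 and 0.012 m and y of small_box in the frame of small_tray between -0.012 and 0.012 m and z of small_box in the frame of small_tray below 0.006 m and angle between small_box's own z axis and vertical below 0.06 rad and contact force between small_box and the fingers below 0.05 N), for 0.2 s.
3. the medium box sits flat inside its tray, let go (x of medium_box in the frame of medium_tray between -0.012 and 0.012 m and y of medium_box in the frame of medium_tray between -0.012 and 0.012 m and z of medium_box in the frame of medium_tray below 0.006 m and angle between medium_box's own z axis and vertical below 0.06 rad and contact force between medium_box and the fingers below 0.05 N), for 0.2 s.
4. the large box sits flat inside its tray, let go (x of large_box in the frame of large_tray between -0.012 and 0.012 m and y of large_box in the frame of large_tray between -0.012 and 0.012 m and z of large_box in the frame of large_tray below 0.006 m and angle between large_box's own z axis and vertical below 0.06 rad and contact force between large_box and the fingers below 0.05 N), for 0.2 s.
At the end, for the whole second after the job is handed in: Shaker upright in the round dish (within 14 mm of its centre, on its floor, leaning under 0.15 rad); each box flat on the floor of the tray of its own size (within 12 mm of centre along each tray side, tilted under 0.06 rad); all let go and at rest (all of step 1 and all of step 2 and all of step 3 and all of step 4 and linear speed of each of salt_shaker, small_box, medium_box, large_box below 0.02 m/s); the robot touches nothing.
It fails at once if the salt shaker is dropped, knocked or thrown (moves faster than 0.6 m/s out of the fingers) (contact force between salt_shaker and the fingers below 0.05 N and linear speed of salt_shaker above 0.6 m/s).
It fails at once if the small box is dropped, knocked or thrown (moves faster than 0.6 m/s out of the fingers) (contact force between small_box and the fingers below 0.05 N and linear speed of small_box above 0.6 m/s).
It fails at once if the medium box is dropped, knocked or thrown (moves faster than 0.6 m/s out of the fingers) (contact force between medium_box and the fingers below 0.05 N and linear speed of medium_box above 0.6 m/s).
It fails at once if the large box is dropped, knocked or thrown (moves faster than 0.6 m/s out of the fingers) (contact force between large_box and the fingers below 0.05 N and linear speed of large_box above 0.6 m/s).
It fails at once if the teaspoon or the peeler is moved by more than 25 mm (distance of any of teaspoon, peeler from where it was at the start of the episode above 0.025 m).
It also fails if it takes over 109 s, if anything falls off the work surface, if the arm or the gripper's body presses on something with over 40 N, if the wrist force passes 120 N, or if a joint passes its speed limit or range.

## Working session

There is one attempt and no reset: what is moved stays moved. The work goes in short steps, Python scripts to look and compute and a tool call to move; the robot and the scene stay as the last step left them, time stands still between calls to the robot, and variables do not carry over. Pictures are saved under pics/ and viewed, and the job is handed in when it is done.

Besides the shell and the picture viewer there is one more tool, called after ">>>" as name(argument=value, ...), one argument or row to a line, values as JSON. drive_tool: Moves the arm, as the interface text tells. Its arguments: {"type":"object","properties":{"commands":{"type":"array"},"force":{"type":"number"}},"required":["commands"]}

```bash
mkdir -p pics
cat > h.py <<'E'
import numpy as np,cv2
from bench import monitor,viewer,job
def save(n,f): cv2.imwrite(f'pics/{f}.png',cv2.cvtColor(n,cv2.COLOR_RGB2BGR))
def ray(cal,u,v,z):
    K,R,t=[np.array(cal[k]) for k in('K','R','t')]
    c=-R.T@t; d=R.T@np.linalg.solve(K,[u,v,1.]); return c+d*(z-c[2])/d[2]
def proj(cal,X):
    K,R,t=[np.array(cal[k]) for k in('K','R','t')]
    p=K@(R@np.array(X)+t); return p[:2]/p[2]
E
python3 - <<'E'
from h import *
s=monitor.get_obs();print(s)
for n in('scene','top'):
    f=viewer.grab_frame(n);save(f,n+'0');c=viewer.calibration(n);print(n,c['K'],-np.array(c['R']).T@np.array(c['t']),c['R'])
E
```

```text
{'clock': 0.0, 'joints': array([-1.33708636,  0.47776781,  0.02235149,  1.5564391 , -0.01148476,
        1.1092761 , -0.08312897]), 'qvel': array([-0.00041375,  0.00140743, -0.00106591,  0.00023737, -0.00053641,
       -0.00026509, -0.00095161]), 'tau': array([-6.31594794e-04, -5.96453619e+01,  1.60765328e+00, -2.81199324e+01,
        1.24118550e-02,  9.16584424e-03,  7.85843241e-06]), 'tcp_pos': array([0.22608596, 0.63539978, 0.2303528 ]), 'orientation': array([-5.34294686e-01, -3.09566961e+00,  2.75725385e-03]), 'contact_force': array([ 0.62561313, -0.76528582,  0.49893015]), 'moment': array([-0.01622708, -0.02518797, -0.01397036]), 'grip_width': 0.08562152036947557}
scene [[386.51989359   0.         281.28914622]
 [  0.         386.51989359 204.72707752]
 [  0.           0.           1.        ]] [-0.05405962 -0.569966    0.68244927] [[ 0.74726616 -0.66451476 -0.0036628 ]
 [-0.39724672 -0.44228327 -0.80410233]
 [ 0.53271787  0.6023335  -0.59447963]]
top [[386.85085988   0.         285.33605869]
 [  0.         386.85085988 207.62611188]
 [  0.           0.           1.        ]] [0.3379103  0.0269736  0.94290505] [[ 2.60290839e-02 -9.99646874e-01  5.34927117e-03]
 [-9.83762681e-01 -2.65653031e-02 -1.77497246e-01]
 [ 1.77576672e-01 -6.42322635e-04 -9.84106759e-01]]
```

View pics/scene0.png

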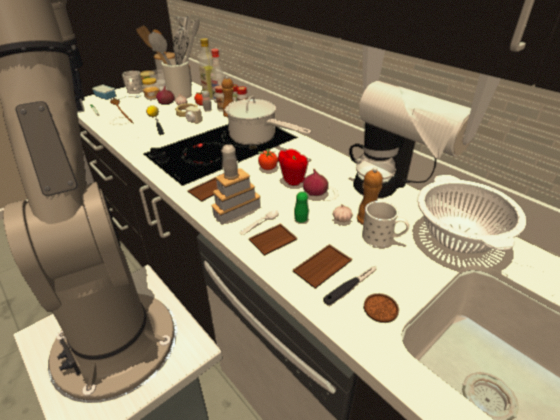

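View pics/top0.png

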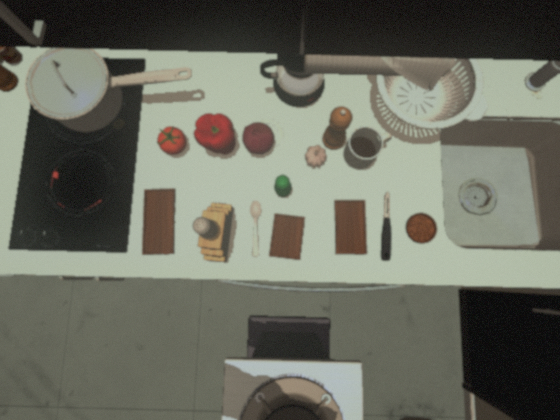

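The stack is at top px (212,232), with the grey shaker at (204,226). The look-alike is the green shaker at (283,185). The trays look like large (158,221), small (287,236) and medium (350,227), and the dish is at (421,228). I'll measure and confirm on an enlarged crop.

Run:
```python
from h import *
im=cv2.imread('pics/top0.png');c=viewer.calibration('top')
crop=im[165:285,130:450];cv2.imwrite('pics/crop_top.png',cv2.resize(crop,None,fx=2.5,fy=2.5,interpolation=cv2.INTER_CUBIC))
s=cv2.imread('pics/scene0.png');cv2.imwrite('pics/crop_sc.png',cv2.resize(s[135:260,170:330],None,fx=5,fy=4.8,interpolation=cv2.INTER_CUBIC)[:600])
hsv=cv2.cvtColor(im,cv2.COLOR_BGR2HSV)
for p in((158,221),(287,236),(350,227),(421,228),(212,250),(204,226),(100,160),(265,170)):print(p,hsv[p[1],p[0]])
m=((hsv[...,2]<150)&(hsv[...,1]>90)&((hsv[...,0]<18)|(hsv[...,0]>172))).astype(np.uint8)*255
m[:165]=0;m[285:]=0
m=cv2.morphologyEx(m,cv2.MORPH_CLOSE,np.ones((5,5)))
cs,_=cv2.findContours(m,cv2.RETR_EXTERNAL,cv2.CHAIN_APPROX_NONE)
for q in cs:
    if cv2.contourArea(q)<300: continue
    P=np.array([ray(c,u,v,0.008)[:2] for u,v in q[:,0].astype(float)],np.float32)
    r=cv2.minAreaRect(P*1000);print(cv2.boundingRect(q),np.round(r[0],1),np.round(r[1],1),r[2])
```

```text
(158, 221) [ 12 109  96]
(287, 236) [ 11  95 102]
(350, 227) [ 12 114  96]
(421, 228) [ 10 140 111]
(212, 250) [ 18 107 153]
(204, 226) [ 20  47 162]
(100, 160) [40 39 39]
(265, 170) [ 47  27 192]
(271, 216, 32, 42) [436.3  20.9] [67.4 96.5] 83.98365020751953
(407, 214, 29, 28) [ 466.5 -305.3] [66.3 68.6] 1.5199998617172241
(336, 202, 30, 51) [ 463.6 -132.7] [123.1  68. ] 1.9321749210357666
(144, 191, 29, 62) [465.1 335.4] [153.1  67.6] 4.4637627601623535
```

View pics/crop_top.png

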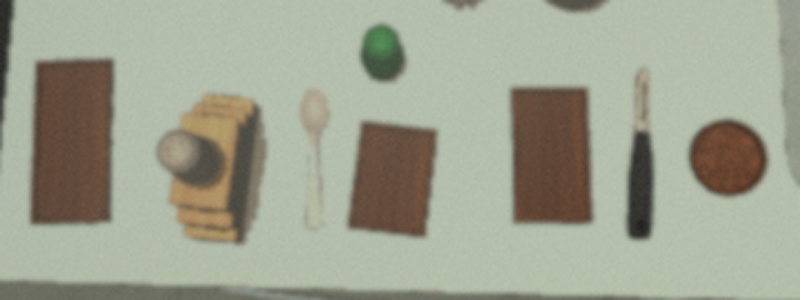

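View pics/crop_sc.png

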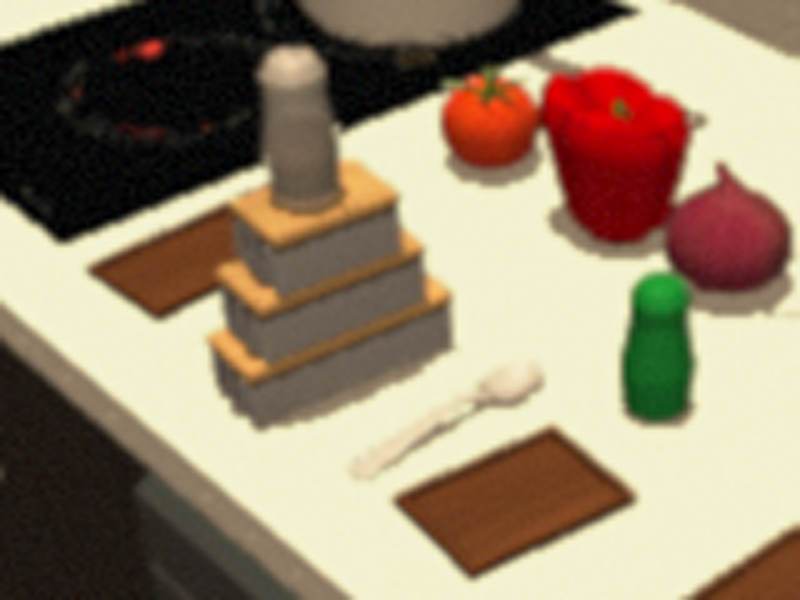

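```bash
cat >> h.py <<'E'
from scipy.spatial.transform import Rotation as Ro
def delta(target,yaw_deg=None,show=True):
    """target TCP world; yaw_deg: direction of tool y axis in world (mod 180), tool down"""
    s=monitor.get_obs(); R=Ro.from_rotvec(s['orientation']).as_matrix()
    d=R.T@(np.array(target)-s['tcp_pos'])
    out=np.zeros(3)
    if yaw_deg is not None:
        cur=np.degrees(np.arctan2(R[1,1],R[0,1])); yy=yaw_deg+180*round((cur-yaw_deg)/180)
        y=np.array([np.cos(np.radians(yy)),np.sin(np.radians(yy)),0]);z=np.array([0,0,-1.]);x=np.cross(y,z)
        Rt=np.c_[x,y,z]; out=np.degrees(Ro.from_matrix(R.T@Rt).as_rotvec())
    print('t',round(s['clock'],2),'tcp',np.round(s['tcp_pos'],4),'yaw',round(np.degrees(np.arctan2(R[1,1],R[0,1])),2),'tiltz',np.round(R[:2,2],4),'F',np.round(s['contact_force'],1),'w',round(s['grip_width'],4),'j7',round(s['joints'][6],2))
    print('lin',np.round(d,4),'dr',np.round(out,2)); return d,out
def tri(obs):
    A=[];b=[]
    for cal,u,v in obs:
        K,R,t=[np.array(cal[k]) for k in('K','R','t')]
        P=K@np.c_[R,t]
        A+=[u*P[2,:3]-P[0,:3],v*P[2,:3]-P[1,:3]];b+=[P[0,3]-u*P[2,3],P[1,3]-v*P[2,3]]
    X,r,_,_=np.linalg.lstsq(np.array(A),np.array(b),rcond=None)
    return X,[np.round(proj(c,X)-[u,v],1) for c,u,v in obs]
E
python3 - <<'E'
from h import *
T=viewer.calibration('top');S=viewer.calibration('scene')
print('cap top',tri([(T,201.5,225.5),(S,229,146.5)]))
print('foot scene',ray(S,231.4,175.8,.126), 'captop@.2',ray(T,202,225.8,.2))
# lid corners small in scene crop (px/5,4.8)
for n,(u,v) in dict(left=(232,203),front=(277,246),right=(398,195),back=(350,160)).items():
    print(n,np.round(ray(S,170+u/5,135+v/4.8,.126),4))
for n,(u,v) in dict(medleft=(216,265),medfront=(265,315),medright=(422,250)).items():
    print(n,np.round(ray(S,170+u/5,135+v/4.8,.084),4))
for n,(u,v) in dict(lleft=(210,338),lfront=(255,379),lright=(450,296)).items():
    print(n,np.round(ray(S,170+u/5,135+v/4.8,.042),4))
# tray corners
im=cv2.imread('pics/top0.png');g=cv2.cvtColor(im,cv2.COLOR_BGR2HSV)
m=((g[...,2]<165)&(g[...,1]>55)).astype(np.uint8)*255;m[:165]=0;m[275:]=0
cs,_=cv2.findContours(m,cv2.RETR_EXTERNAL,cv2.CHAIN_APPROX_NONE)
for q in cs:
    if cv2.contourArea(q)<300: continue
    P=np.array([ray(T,u,v,0.008)[:2] for u,v in q[:,0].astype(float)],np.float32)
    r=cv2.minAreaRect(P*1000);print(cv2.boundingRect(q),np.round(r[0],1),np.round(r[1],1),r[2])
E
```

```text
cap top (array([0.43217674, 0.18383869, 0.21329441]), [array([ 0.5, -0.7]), array([-0.6,  0.1])])
foot scene [0.43168336 0.18180005 0.126     ] captop@.2 [0.43193496 0.18657238 0.2       ]
left [0.3974 0.2026 0.126 ]
front [0.3903 0.1508 0.126 ]
right [0.4687 0.1497 0.126 ]
back [0.4722 0.1975 0.126 ]
medleft [0.3876 0.2115 0.084 ]
medfront [0.3796 0.153  0.084 ]
medright [0.4814 0.1479 0.084 ]
lleft [0.3742 0.2054 0.042 ]
lfront [0.3707 0.1565 0.042 ]
lright [0.5003 0.1488 0.042 ]
(407, 214, 29, 29) [ 465.5 -305.6] [68.4 69.7] 88.29110717773438
(270, 214, 34, 45) [436.7  21. ] [ 71.9 102. ] 83.96094512939453
(198, 206, 34, 56) [441.6 197.9] [ 69.6 135.7] 86.16604614257812
(335, 201, 31, 53) [ 463.7 -132.8] [127.6  72.6] 1.5522650480270386
(143, 189, 32, 65) [465.7 334.7] [157.8  72.9] 3.296670913696289
```

Run:
```python
from h import *
delta([.432,.183,.29],87.5)
```

```text
t 0.1 tcp [0.2261 0.6355 0.2304] yaw 70.42 tiltz [-0.0004 -0.0015] F [-0.2  0.1 -0.6] w 0.0857 j7 -0.08
lin [-0.3457 -0.3574 -0.0589] dr [-9.000e-02 -1.000e-02 -1.708e+01]
```

>>> drive_tool(
  commands=[
    {"linear":[-0.03,-0.03,-0.03],"dr":[0,0,0],"jaw":0},
    {"linear":[-0.042,-0.043,-0.015],"dr":[0,0,0],"jaw":0},
    {"linear":[-0.043,-0.044,-0.01],"dr":[0,0,0],"jaw":0},
    {"linear":[-0.043,-0.044,0],"dr":[0,0,0],"jaw":0},
    {"linear":[-0.043,-0.044,0],"dr":[0,0,0],"jaw":0},
    {"linear":[-0.043,-0.044,0],"dr":[0,0,0],"jaw":0},
    {"linear":[-0.043,-0.044,0],"dr":[0,0,0],"jaw":0},
    {"linear":[0,0,0],"dr":[0,0,-8.5],"jaw":0},
  ],
)

```text
clock: 1.1
tcp_pos: [0.4007, 0.2539, 0.2845]
orientation: [-0.297, -3.125, 0.009]
contact_force: [-0.2, 0.9, 0.9]
grip_width: 0.0858
```

Run:
```python
from h import *
delta([.432,.183,.29],87.5)
```

```text
t 1.1 tcp [0.4007 0.2539 0.2845] yaw 79.13 tiltz [-0.0026 -0.0054] F [-0.2  0.9  0.9] w 0.0858 j7 0.7
lin [-0.0441 -0.0637 -0.0052] dr [-0.33 -0.11 -8.37]
```

Tracking is good. I'll finish the approach, then look from the wrist.

>>> drive_tool(
  commands=[
    {"linear":[-0.022,-0.032,-0.004],"dr":[0,0,0],"jaw":0},
    {"linear":[-0.022,-0.032,-0.004],"dr":[0,0,0],"jaw":0},
    {"linear":[0,0,0],"dr":[-0.3,0,-8.4],"jaw":0},
    {"linear":[0,0,0],"dr":[0,0,0],"jaw":0},
  ],
)

```text
clock: 1.6
tcp_pos: [0.4322, 0.1789, 0.2921]
orientation: [-0.065, -3.137, 0.001]
contact_force: [0.6, 1.5, 0.3]
grip_width: 0.0854
```

Run:
```python
from h import *
delta([.432,.183,.29],87.5)
c=viewer.calibration('wrist');f=viewer.grab_frame('wrist');save(f,'w1')
print(-np.array(c['R']).T@c['t'],c['R'],c['K'])
for p in([.432,.183,.216],[.432,.183,.126]):print(proj(c,p))
```

```text
t 1.6 tcp [0.4322 0.1789 0.2921] yaw 87.63 tiltz [-0.0037 -0.0009] F [0.6 1.5 0.3] w 0.0854 j7 1.03
lin [0.0003 0.0041 0.0021] dr [-0.06 -0.21  0.13]
[0.358726   0.18246407 0.43439385] [[ 0.04092867  0.99916061 -0.00170976]
 [ 0.9583308  -0.03877186  0.28301735]
 [ 0.2827135  -0.01322203 -0.95911326]] [[321.18046011   0.         279.25561478]
 [  0.         321.18046011 211.074032  ]
 [  0.           0.           1.        ]]
[284.70863889 222.78231849]
[283.37754034 193.74020119]
```

View pics/w1.png

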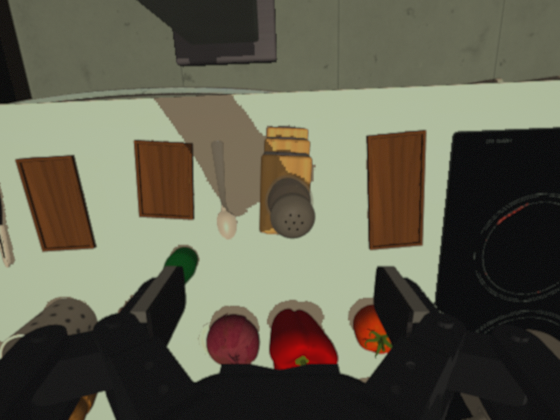

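The wrist view shows the grey shaker's cap at (292,215) on the small lid, whose corners are at about (262,152)–(311,235). That sits 8 px from my prediction, so I'll recompute.

Run:
```python
from h import *
c=viewer.calibration('wrist');T=viewer.calibration('top');S=viewer.calibration('scene')
print(ray(c,292.5,215,.203),ray(c,295,217,.215))
print(tri([(c,292.5,215),(T,202,225.8)]),tri([(c,293,215),(T,202,225.8),(S,229.2,148.5)]))
im=cv2.imread('pics/w1.png');cv2.imwrite('pics/w1c.png',cv2.resize(im[110:260,220:350],None,fx=4,fy=4,interpolation=cv2.INTER_CUBIC))
```

```text
[0.43050603 0.18901585 0.203     ] [0.42835891 0.19042184 0.215     ]
(array([0.43340732, 0.1887731 , 0.19161789]), [array([-0.7, -0.7]), array([-0.2, -0.2])]) (array([0.43233315, 0.18630524, 0.20539137]), [array([-3.9,  3.4]), array([-0.4, -0.6]), array([-1.1,  0.4])])
```

View pics/w1c.png

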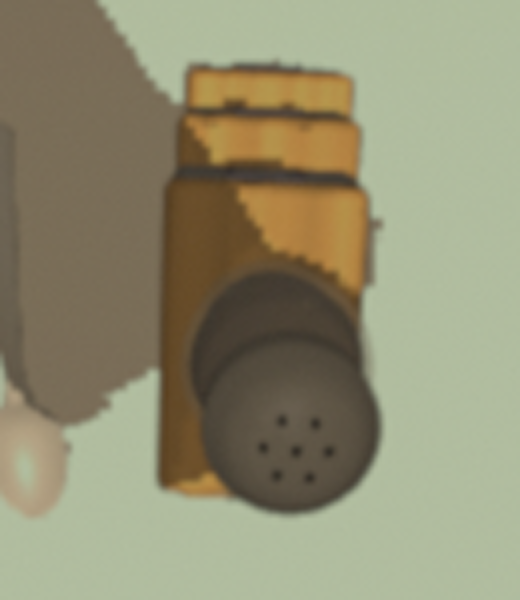

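Run:
```python
from h import *
c=viewer.calibration('wrist')
q=lambda u,v,z:np.round(ray(c,220+u/4,110+v/4,z),4)
print('capc',q(290,425,.199),'holes',q(296,450,.216),'body',q(275,355,.165))
print('lid',q(168,182,.126),q(368,190,.126),q(160,488,.126))
print('med',q(182,115,.084),q(360,124,.084)); print('lar',q(188,68,.042),q(353,74,.042))
```

```text
capc [0.4327 0.1891 0.199 ] holes [0.4321 0.1896 0.216 ] body [0.4275 0.1873 0.165 ]
lid [0.3939 0.164  0.126 ] [0.3978 0.2115 0.126 ] [0.4711 0.1575 0.126 ]
med [0.3811 0.1662 0.084 ] [0.3855 0.2136 0.084 ]
lar [0.3703 0.1667 0.042 ] [0.3741 0.2154 0.042 ]
```

Run:
```python
from h import *
c=viewer.calibration('wrist')
def trays(img,cal):
    g=cv2.cvtColor(img,cv2.COLOR_BGR2HSV)
    m=((g[...,2]<165)&(g[...,1]>75)&((g[...,0]<14)|(g[...,0]>172))).astype(np.uint8)*255
    m=cv2.morphologyEx(m,cv2.MORPH_CLOSE,np.ones((5,5)))
    cs,_=cv2.findContours(m,cv2.RETR_EXTERNAL,cv2.CHAIN_APPROX_NONE)
    for q in cs:
        if cv2.contourArea(q)<500: continue
        P=np.array([ray(cal,u,v,0.008)[:2] for u,v in q[:,0].astype(float)],np.float32)
        r=cv2.minAreaRect(P*1000);print(cv2.boundingRect(q),np.round(r[0],1),np.round(r[1],1),round(r[2],1))
trays(cv2.imread('pics/w1.png'),c);
s=cv2.imread('pics/scene0.png');print('scene');trays(s,viewer.calibration('scene'))
delta([.432,.183,.29],87.5)
print(-np.array(c['R']).T@c['t'])
```

```text
(207, 314, 52, 51) [691.7  93.6] [81.2 92.8] 87.7
(270, 308, 68, 63) [693.4 201.6] [113.3 105.8] 5.7
(353, 304, 39, 50) [686.  309.5] [95.4 46.9] 16.9
(16, 156, 79, 95) [ 462.7 -129.8] [130.8  76.4] 1.3
(135, 141, 58, 78) [435.4  23.5] [ 74.1 103.2] 84.3
(367, 131, 58, 118) [464.9 335.5] [158.7  74.6] 3.1
scene
(348, 377, 56, 43) [ 291.8 -416.8] [73.9 91.3] 48.3
(364, 294, 34, 28) [ 462.5 -307.4] [73.5 69.4] 34.8
(294, 245, 57, 43) [ 461.3 -135.6] [131.9  73.5] 1.2
(250, 225, 46, 30) [434.3  17.8] [ 74.1 101.9] 84.5
(259, 156, 69, 41) [715.6 212.4] [286.  159.7] 89.7
(76, 139, 139, 200) [216.4 406.9] [ 172.4 1075.3] 0.0
(186, 0, 374, 92) [2700.  1194.9] [2612.1 3823.3] 47.0
(62, 0, 111, 96) [1165.1 2735.7] [3011.2  976.8] 68.4
t 1.65 tcp [0.4322 0.1788 0.2922] yaw 87.55 tiltz [-0.0035 -0.0012] F [-0.1 -0.6 -0.2] w 0.0854 j7 1.03
lin [0.0004 0.0042 0.0021] dr [-0.08 -0.2   0.05]
[0.3587771  0.18252805 0.43439402]
```

Against the trays, the wrist camera reads about +2.5 mm in y and the scene camera about −3 mm, with top in between. That puts the shaker at about (0.432, 0.1865). Now I'll descend.

>>> drive_tool(
  commands=[
    {"linear":[0,0.0077,0.022],"dr":[0,-0.2,0],"jaw":0},
    {"linear":[0,0,0.04],"dr":[0,0,0],"jaw":0},
    {"linear":[0,0,0.04],"dr":[0,0,0],"jaw":0},
    {"linear":[0,0,0.02],"dr":[0,0,0],"jaw":0},
    {"linear":[0,0,0],"dr":[0,0,0],"jaw":0},
  ],
)

```text
clock: 2.28
tcp_pos: [0.4317, 0.1898, 0.1669]
orientation: [0.08, 3.14, -0.001]
contact_force: [-0.5, -0.5, 0.7]
grip_width: 0.0854
```

Run:
```python
from h import *
delta([.432,.1865,.161],87.5)
c=viewer.calibration('wrist');f=viewer.grab_frame('wrist');save(f,'w2')
```

```text
t 2.27 tcp [0.4317 0.1898 0.1669] yaw 87.07 tiltz [ 0.0007 -0.0007] F [-0.5 -0.5  0.7] w 0.0854 j7 1.05
lin [-0.0004 -0.0033  0.0059] dr [-0.04  0.04 -0.43]
```

View pics/w2.png

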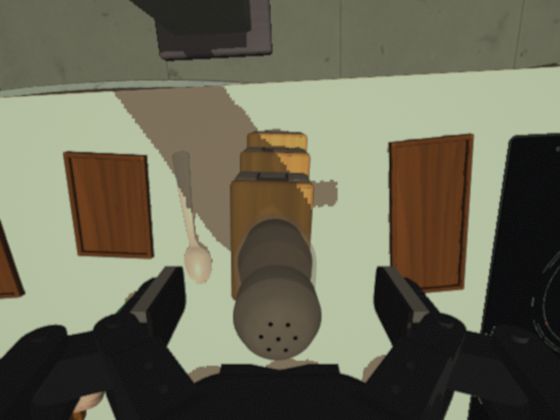

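The shaker (cap at (278,310)) is centred between the pads at (183) and (376). I'll close here.

>>> drive_tool(
  commands=[
    {"linear":[0,0,0.006],"dr":[0,0,0],"jaw":0},
    {"linear":[0,0,0],"dr":[0,0,0],"jaw":1},
    {"linear":[0,0,0],"dr":[0,0,0],"jaw":1},
    {"linear":[0,0,0],"dr":[0,0,0],"jaw":1},
    {"linear":[0,0,0],"dr":[0,0,0],"jaw":1},
    {"linear":[0,0,0],"dr":[0,0,0],"jaw":1},
  ],
  force=30,
)

```text
clock: 3.08
tcp_pos: [0.434, 0.1913, 0.1644]
orientation: [0.082, 3.134, 0.006]
contact_force: [0.1, -0.3, -2.5]
grip_width: 0.0375
```

Run:
```python
from h import *
delta([.432,.19,.261],87.5)
```

```text
t 3.08 tcp [0.434  0.1913 0.1644] yaw 87.0 tiltz [0.0064 0.0034] F [ 0.1 -0.3 -2.5] w 0.0375 j7 1.05
lin [ 0.0013 -0.001  -0.0966] dr [ 0.21  0.36 -0.5 ]
```

>>> drive_tool(
  commands=[
    {"linear":[0,0,0],"dr":[0,0,0],"jaw":1},
    {"linear":[0,0,-0.01],"dr":[0,0,0],"jaw":1},
    {"linear":[0,0,-0.03],"dr":[0.2,0.3,-0.5],"jaw":1},
    {"linear":[0,0,-0.04],"dr":[0,0,0],"jaw":1},
    {"linear":[0,0,-0.02],"dr":[0,0,0],"jaw":1},
    {"linear":[0,0,0],"dr":[0,0,0],"jaw":1},
  ],
)

```text
clock: 3.82
tcp_pos: [0.4334, 0.191, 0.2691]
orientation: [0.068, 3.14, -0.0]
contact_force: [0.4, 0.2, -1.2]
grip_width: 0.0373
```

Run:
```python
from h import *
delta([.465,-.3055,.25],90)
f=viewer.grab_frame('wrist');save(f,'w3')
f=viewer.grab_frame('scene');save(cv2.resize(f[100:300,150:430],None,fx=2.8,fy=2.8),'s3')
```

```text
t 3.83 tcp [0.4334 0.191  0.2691] yaw 87.5 tiltz [ 0.0006 -0.0001] F [ 0.4  0.2 -1.2] w 0.0373 j7 1.01
lin [-0.0532 -0.4946  0.0192] dr [-0.01  0.04 -2.5 ]
```

View pics/w3.png

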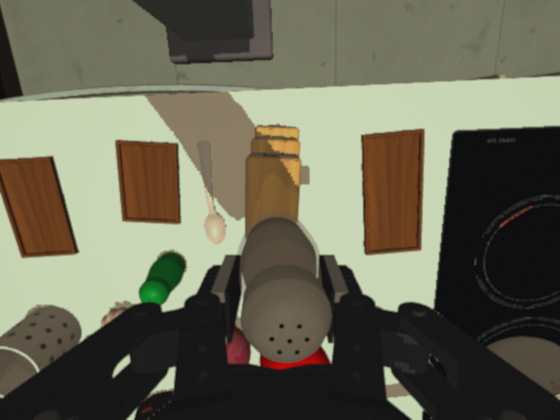

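View pics/s3.png

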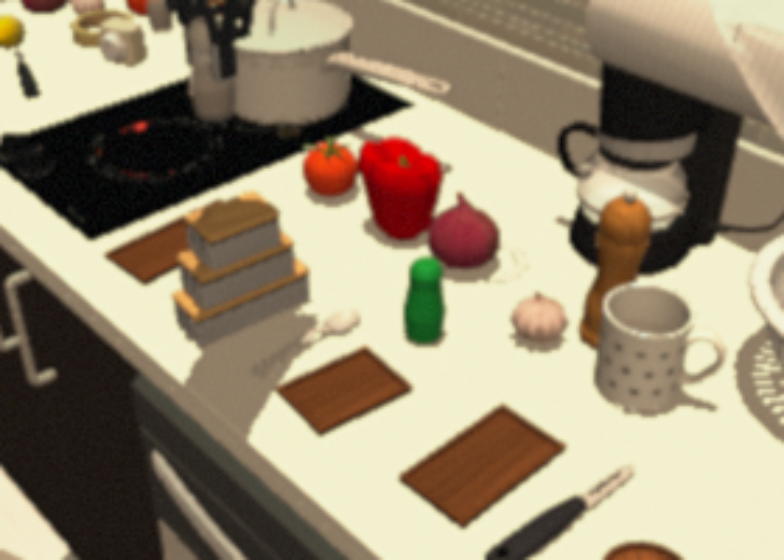

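Lifted and firm. Now over to the dish.

>>> drive_tool(
  commands=[
    {"linear":[-0.002,-0.03,0],"dr":[0,0,0],"jaw":1},
    {"linear":[-0.007,-0.056,0],"dr":[0,0,0],"jaw":1},
    {"linear":[-0.007,-0.06,0],"dr":[0,0,0],"jaw":1},
    {"linear":[-0.007,-0.06,0],"dr":[0,0,0],"jaw":1},
    {"linear":[-0.007,-0.06,0],"dr":[0,0,0],"jaw":1},
    {"linear":[-0.007,-0.06,0],"dr":[0,0,0],"jaw":1},
    {"linear":[-0.007,-0.06,0],"dr":[0,0,0],"jaw":1},
    {"linear":[-0.007,-0.05,0],"dr":[0,0,0],"jaw":1},
  ],
)

```text
clock: 4.92
tcp_pos: [0.4621, -0.2553, 0.2599]
orientation: [-0.049, -3.126, 0.008]
contact_force: [1.4, 0.3, -1.1]
grip_width: 0.0377
```

Run:
```python
from h import *
delta([.465,-.3055,.15],90)
```

```text
t 4.92 tcp [ 0.4621 -0.2553  0.2599] yaw 88.2 tiltz [-0.015  -0.0048] F [ 1.4  0.3 -1.1] w 0.0377 j7 2.09
lin [-0.0061 -0.0495  0.1101] dr [-0.29 -0.86 -1.8 ]
```

>>> drive_tool(
  commands=[
    {"linear":[-0.003,-0.03,0.01],"dr":[-0.3,-0.9,-1.8],"jaw":1},
    {"linear":[-0.001,-0.02,0.02],"dr":[0,0,0],"jaw":1},
    {"linear":[0,0,0.04],"dr":[0,0,0],"jaw":1},
    {"linear":[0,0,0.04],"dr":[0,0,0],"jaw":1},
    {"linear":[0,0,0],"dr":[0,0,0],"jaw":1},
  ],
)

```text
clock: 5.55
tcp_pos: [0.4599, -0.3117, 0.1413]
orientation: [-0.012, -3.132, 0.002]
contact_force: [0.9, -0.6, -1.9]
grip_width: 0.0373
```

Run:
```python
from h import *
delta([.465,-.3055,.05],90)
f=viewer.grab_frame('top');save(cv2.resize(f[160:280,320:480],None,fx=4,fy=4,interpolation=2),'t4')
c=viewer.calibration('wrist');f=viewer.grab_frame('wrist');save(f,'w4')
print(proj(c,[.465,-.3055,.008]),proj(c,monitor.get_obs()['tcp_pos']-[0,0,.038]))
```

```text
t 5.55 tcp [ 0.4599 -0.3117  0.1413] yaw 89.55 tiltz [-0.0092 -0.0011] F [ 0.9 -0.6 -1.9] w 0.0373 j7 2.36
lin [-0.0059  0.0064  0.0913] dr [-0.06 -0.53 -0.45]
[287.1489279  206.66771523] [277.75628325 246.46932239]
```

View pics/w4.png

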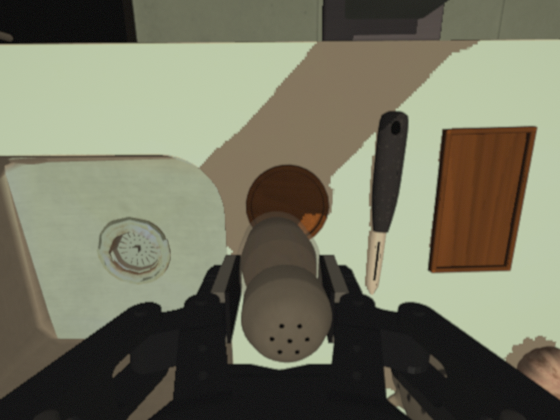

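View pics/t4.png

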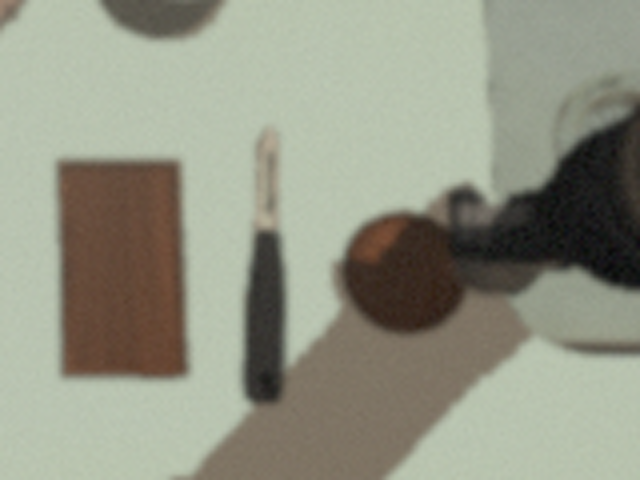

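The wrist view shows the dish centred near (288,204), against a prediction of (287,206.7), so they agree. I'll correct 6 mm and descend.

>>> drive_tool(
  commands=[
    {"linear":[-0.006,0.0065,0.01],"dr":[0,-0.5,-0.5],"jaw":1},
    {"linear":[0,0,0.03],"dr":[0,0,0],"jaw":1},
    {"linear":[0,0,0.03],"dr":[0,0,0],"jaw":1},
    {"linear":[0,0,0],"dr":[0,0,0],"jaw":1},
  ],
)

```text
clock: 6.15
tcp_pos: [0.475, -0.3062, 0.0776]
orientation: [-0.009, 3.124, -0.01]
contact_force: [-0.6, 0.4, -0.7]
grip_width: 0.0373
```

Run:
```python
from h import *
delta([.465,-.3055,.0414],90)
c=viewer.calibration('wrist');f=viewer.grab_frame('wrist');save(f,'w5')
print(proj(c,[.465,-.3055,.008]))
```

```text
t 6.15 tcp [ 0.475  -0.3062  0.0776] yaw 90.32 tiltz [ 0.0175 -0.0064] F [-0.6  0.4 -0.7] w 0.0373 j7 2.42
lin [0.0106 0.001  0.036 ] dr [-0.37  1.    0.33]
[280.56264247 210.5386307 ]
```

View pics/w5.png

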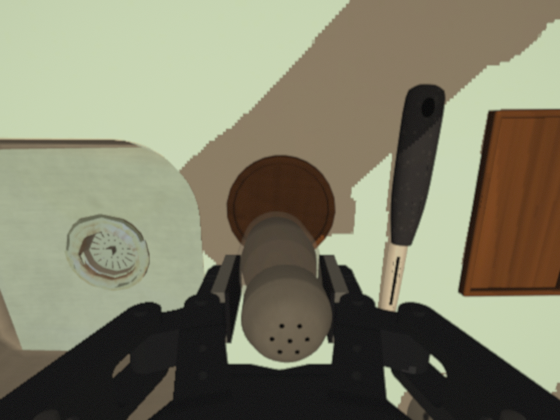

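>>> drive_tool(
  commands=[
    {"linear":[0.0095,0.001,0.005],"dr":[-0.3,0.7,0.2],"jaw":1},
    {"linear":[0,0,0.012],"dr":[0,0,0],"jaw":1},
    {"linear":[0,0,0.005],"dr":[0,0,0],"jaw":1},
    {"linear":[0,0,0],"dr":[0,0,0],"jaw":1},
  ],
)

```text
clock: 6.7
tcp_pos: [0.4681, -0.307, 0.0586]
orientation: [-0.003, 3.13, -0.006]
contact_force: [0.6, -0.3, -1.0]
grip_width: 0.0375
```

Run:
```python
from h import *
delta([.465,-.3055,.0414],90)
```

```text
t 6.7 tcp [ 0.4681 -0.307   0.0586] yaw 90.12 tiltz [ 0.0119 -0.004 ] F [ 0.6 -0.3 -1. ] w 0.0375 j7 2.45
lin [0.0033 0.0015 0.0171] dr [-0.23  0.68  0.12]
```

>>> drive_tool(
  commands=[
    {"linear":[0.001,0.0015,0.008],"dr":[-0.3,0.6,0],"jaw":1},
    {"linear":[0,0,0.004],"dr":[0,0,0],"jaw":1},
    {"linear":[0,0,0.002],"dr":[0,0,0],"jaw":1},
    {"linear":[0,0,0],"dr":[0,0,0],"jaw":1},
  ],
)

```text
clock: 7.2
tcp_pos: [0.4674, -0.3055, 0.0436]
orientation: [-0.003, 3.141, 0.002]
contact_force: [0.2, 0.5, -1.3]
grip_width: 0.0372
```

Run:
```python
from h import *
delta([.465,-.3055,.0414],90)
c=viewer.calibration('wrist');f=viewer.grab_frame('wrist');save(f,'w6')
f=viewer.grab_frame('scene');save(cv2.resize(f[240:350,320:450],None,fx=5,fy=5,interpolation=2),'s6')
```

```text
t 7.2 tcp [ 0.4674 -0.3055  0.0436] yaw 90.13 tiltz [0.0008 0.0014] F [ 0.2  0.5 -1.3] w 0.0372 j7 2.45
lin [0.0024 0.     0.0022] dr [0.08 0.05 0.13]
```

View pics/w6.png

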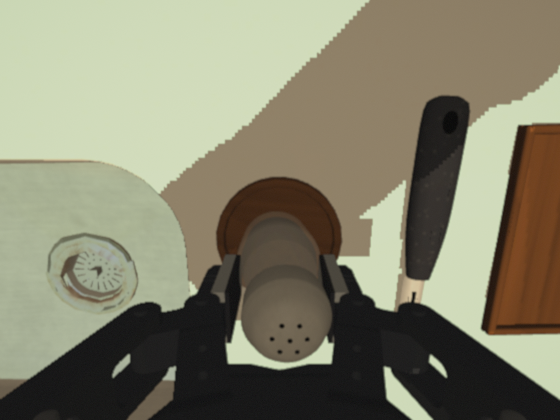

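View pics/s6.png

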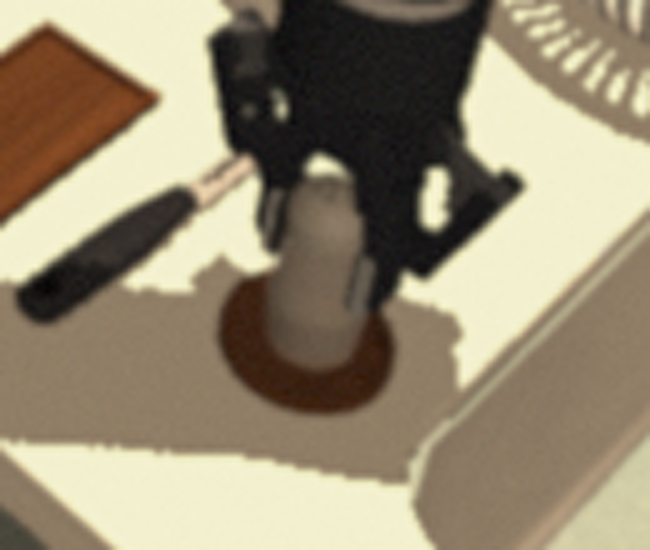

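The shaker's foot is centred in the dish, with the dish at (307,343) and the foot around (312,345) in the crop. I'll lower it to contact.

>>> drive_tool(
  commands=[
    {"linear":[0.001,0,0.0015],"dr":[0,0,0],"jaw":1},
    {"linear":[0,0,0.001],"dr":[0,0,0],"jaw":1},
    {"linear":[0,0,0],"dr":[0,0,0],"jaw":1},
  ],
)

```text
clock: 7.68
tcp_pos: [0.4666, -0.3057, 0.0415]
orientation: [-0.003, 3.14, 0.002]
contact_force: [0.0, 0.1, -1.5]
grip_width: 0.0371
```

>>> drive_tool(
  commands=[
    {"linear":[0,0,0.001],"dr":[0,0,0],"jaw":1},
    {"linear":[0,0,0],"dr":[0,0,0],"jaw":1},
  ],
)

```text
clock: 7.92
tcp_pos: [0.4671, -0.3058, 0.0413]
orientation: [-0.003, 3.139, 0.002]
contact_force: [-1.1, 0.6, 0.1]
grip_width: 0.037
```

>>> drive_tool(
  commands=[
    {"linear":[0,0,0.0005],"dr":[0,0,0],"jaw":1},
    {"linear":[0,0,0],"dr":[0,0,0],"jaw":0.45},
    {"linear":[0,0,0],"dr":[0,0,0],"jaw":0.3},
    {"linear":[0,0,0],"dr":[0,0,0],"jaw":0.2},
    {"linear":[0,0,0],"dr":[0,0,0],"jaw":0.1},
    {"linear":[0,0,0],"dr":[0,0,0],"jaw":0.1},
  ],
)

```text
clock: 8.68
tcp_pos: [0.4674, -0.3061, 0.0408]
orientation: [-0.003, 3.138, 0.001]
contact_force: [-0.3, 0.6, 0.3]
grip_width: 0.0769
```

Run:
```python
from h import *
delta([.465,-.3055,.25],90)
c=viewer.calibration('wrist');f=viewer.grab_frame('wrist');save(f,'w7')
f=viewer.grab_frame('scene');save(cv2.resize(f[240:350,320:450],None,fx=5,fy=5,interpolation=2),'s7')
```

```text
t 8.68 tcp [ 0.4674 -0.3061  0.0408] yaw 90.11 tiltz [0.0034 0.0007] F [-0.3  0.6  0.3] w 0.0769 j7 2.46
lin [ 0.0016  0.0008 -0.2092] dr [0.04 0.19 0.11]
```

View pics/w7.png

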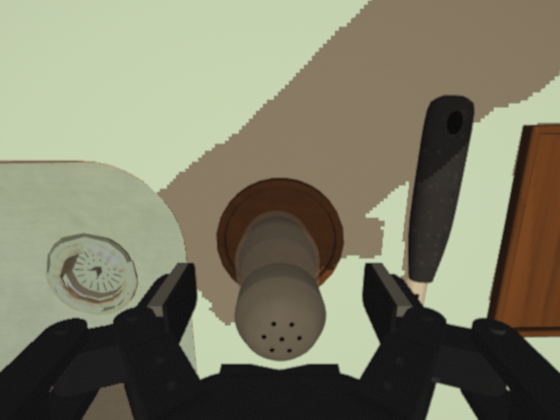

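View pics/s7.png

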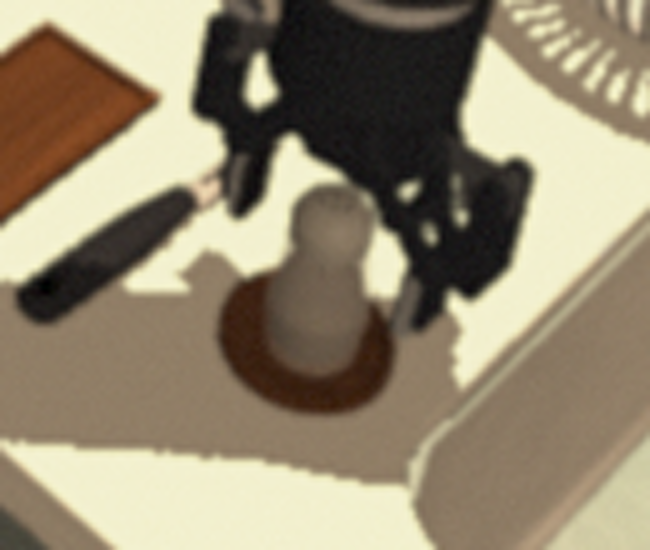

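The shaker stands upright, released, centred in the dish. Lift and return.

>>> drive_tool(
  commands=[
    {"linear":[0,0,-0.02],"dr":[0,0,0],"jaw":0.1},
    {"linear":[0,0,-0.05],"dr":[0,0,0],"jaw":0.1},
    {"linear":[0,0,-0.06],"dr":[0,0,0],"jaw":0},
    {"linear":[0,0,-0.06],"dr":[0,0,0],"jaw":0},
    {"linear":[0,0.03,-0.03],"dr":[0,0,0],"jaw":0},
    {"linear":[0.004,0.06,0],"dr":[0,0,0],"jaw":0},
    {"linear":[0.004,0.06,0],"dr":[0,0,0],"jaw":0},
    {"linear":[0.004,0.06,0],"dr":[0,0,0],"jaw":0},
  ],
)

```text
clock: 9.78
tcp_pos: [0.4545, -0.0984, 0.2777]
orientation: [0.021, 3.128, -0.002]
contact_force: [0.9, 0.7, 0.1]
grip_width: 0.085
```

>>> drive_tool(
  commands=[
    {"linear":[0.004,0.06,0],"dr":[0,0,0],"jaw":0},
    {"linear":[0.004,0.06,0],"dr":[0,0,0],"jaw":0},
    {"linear":[0.004,0.06,0],"dr":[0,0,0],"jaw":0},
    {"linear":[0.004,0.06,0],"dr":[0,0,0],"jaw":0},
    {"linear":[0.004,0.03,0],"dr":[0,0,0],"jaw":0},
    {"linear":[0,0,0],"dr":[0,0,0],"jaw":0},
  ],
)

```text
clock: 10.52
tcp_pos: [0.4361, 0.1823, 0.2859]
orientation: [0.017, 3.117, 0.008]
contact_force: [0.4, -0.2, -0.8]
grip_width: 0.0859
```

Run:
```python
from h import *
delta([.433,.183,.25],87)
c=viewer.calibration('wrist');f=viewer.grab_frame('wrist');save(f,'w8')
np.savez('w8',K=c['K'],R=c['R'],t=c['t'])
```

```text
t 10.53 tcp [0.4361 0.1823 0.2859] yaw 89.38 tiltz [0.0245 0.0048] F [ 0.4 -0.2 -0.8] w 0.0859 j7 1.05
lin [0.004  0.0005 0.0358] dr [0.32 1.4  2.38]
```

View pics/w8.png

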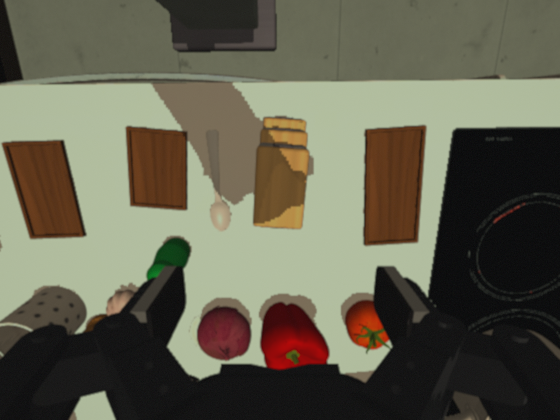

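Run:
```python
from h import *
im=cv2.imread('pics/w8.png');cv2.imwrite('pics/w8c.png',cv2.resize(im[110:240,235:325],None,fx=4.5,fy=4.5,interpolation=cv2.INTER_CUBIC))
```

```text
(no output)
```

View pics/w8c.png

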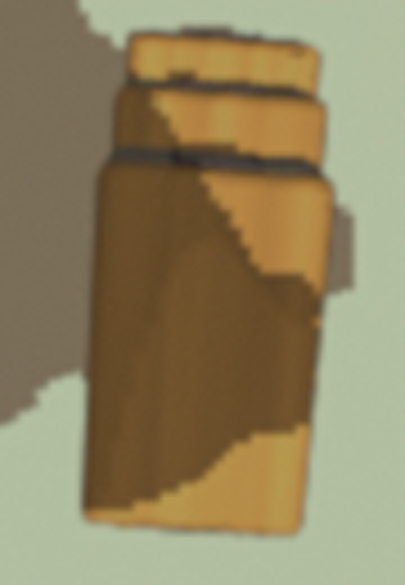

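Run:
```python
from h import *
c=dict(np.load('w8.npz'))
def quad(pts,z):
    P=np.array([ray(c,235+u/4.5,110+v/4.5,z) for u,v in pts])[:,:2];return P
P=quad([(102,165),(333,180),(302,534),(82,520)],.126)
print(np.round(P,4),'centre',P.mean(0),'len',np.linalg.norm(P[2]-P[1]),np.linalg.norm(P[3]-P[0]),np.linalg.norm(P[1]-P[0]),np.linalg.norm(P[2]-P[3]))
for a,b in((1,2),(0,3)):print(np.degrees(np.arctan2(*(P[b]-P[a])[::-1])))
Q=quad([(118,88),(325,100)],.084);print(np.round(Q,4),np.degrees(np.arctan2(*(Q[1]-Q[0])[::-1]))-90)
Q=quad([(130,36),(320,48)],.042);print(np.round(Q,4),np.degrees(np.arctan2(*(Q[1]-Q[0])[::-1]))-90)
```

```text
[[0.3937 0.164 ]
 [0.3972 0.2114]
 [0.4751 0.2059]
 [0.4712 0.1571]] centre [0.43430633 0.18457716] len 0.07810792267990176 0.07787107079170899 0.04753853776880901 0.04894445764652089
-4.015614344850276
-5.048777072586482
[[0.3811 0.1655]
 [0.3843 0.2132]] -3.839433913693739
[[0.371  0.1668]
 [0.3745 0.2154]] -4.081202235841147
```

Small box: centre ≈ (0.434, 0.1845), yaw ≈ −4.3°, measured 78×48–49 mm against 80×50, so it agrees. I'll grip with the TCP at z ≈ 0.096, clear of the medium lid.

Run:
```python
from h import *
delta([.434,.1845,.15],85.7)
```

```text
t 10.57 tcp [0.4364 0.1809 0.2859] yaw 89.27 tiltz [0.0246 0.0045] F [ 0.2 -1.4 -0.1] w 0.0855 j7 1.05
lin [0.0058 0.0029 0.1358] dr [0.32 1.4  3.56]
```

>>> drive_tool(
  commands=[
    {"linear":[0,0.003,0],"dr":[0.3,1.2,3.4],"jaw":0},
    {"linear":[0,0,0.045],"dr":[0,0,0],"jaw":0},
    {"linear":[0,0,0.045],"dr":[0,0,0],"jaw":0},
    {"linear":[0,0,0.04],"dr":[0,0,0],"jaw":0},
    {"linear":[0,0,0],"dr":[0,0,0],"jaw":0},
  ],
)

```text
clock: 11.2
tcp_pos: [0.4407, 0.1757, 0.1577]
orientation: [0.137, 3.129, 0.003]
contact_force: [-0.3, -0.4, -0.0]
grip_width: 0.0855
```

Run:
```python
from h import *
delta([.434,.1845,.096],85.7)
c=viewer.calibration('wrist');f=viewer.grab_frame('wrist');save(f,'w9')
```

```text
t 11.2 tcp [0.4407 0.1757 0.1577] yaw 84.99 tiltz [0.0099 0.0013] F [-0.3 -0.4 -0. ] w 0.0855 j7 1.08
lin [0.008  0.0081 0.0617] dr [ 0.12  0.56 -0.72]
```

View pics/w9.png

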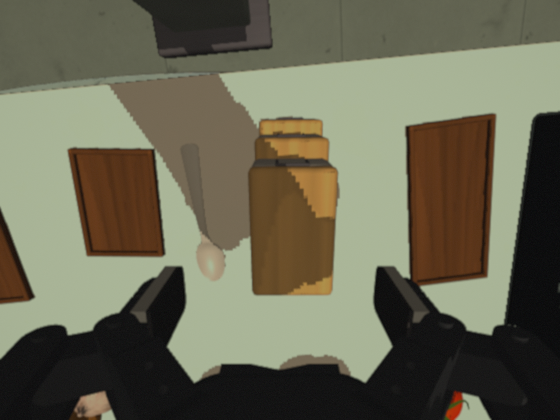

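The box at (250–336) sits right of the pad midline at 279.5, matching the +8 mm correction still to make.

>>> drive_tool(
  commands=[
    {"linear":[0.006,0.008,0.005],"dr":[0.1,0.5,-0.5],"jaw":0},
    {"linear":[0,0,0.015],"dr":[0,0,0],"jaw":0},
    {"linear":[0,0,0],"dr":[0,0,0],"jaw":0},
  ],
)

```text
clock: 11.62
tcp_pos: [0.4392, 0.1863, 0.1423]
orientation: [0.124, 3.13, 0.011]
contact_force: [-0.5, -0.3, -0.3]
grip_width: 0.0853
```

Run:
```python
from h import *
delta([.434,.1845,.096],85.7)
```

```text
t 11.62 tcp [0.4392 0.1863 0.1423] yaw 85.46 tiltz [0.0094 0.0064] F [-0.5 -0.3 -0.3] w 0.0853 j7 1.08
lin [ 0.0055 -0.0025  0.0463] dr [ 0.41  0.51 -0.24]
```

>>> drive_tool(
  commands=[
    {"linear":[0.004,-0.0015,0.015],"dr":[0.3,0.4,0],"jaw":0},
    {"linear":[0,0,0.02],"dr":[0,0,0],"jaw":0},
    {"linear":[0,0,0.004],"dr":[0,0,0],"jaw":0},
    {"linear":[0,0,0],"dr":[0,0,0],"jaw":0},
  ],
)

```text
clock: 12.12
tcp_pos: [0.4349, 0.1852, 0.1014]
orientation: [0.124, 3.138, 0.002]
contact_force: [0.4, 0.1, -0.3]
grip_width: 0.0855
```

Run:
```python
from h import *
delta([.434,.1845,.096],85.7)
c=viewer.calibration('wrist');f=viewer.grab_frame('wrist');save(f,'w10')
```

```text
t 12.12 tcp [0.4349 0.1852 0.1014] yaw 85.47 tiltz [0.0014 0.0013] F [ 0.4  0.1 -0.3] w 0.0855 j7 1.11
lin [ 0.0009 -0.0008  0.0054] dr [ 0.08  0.07 -0.23]
```

View pics/w10.png

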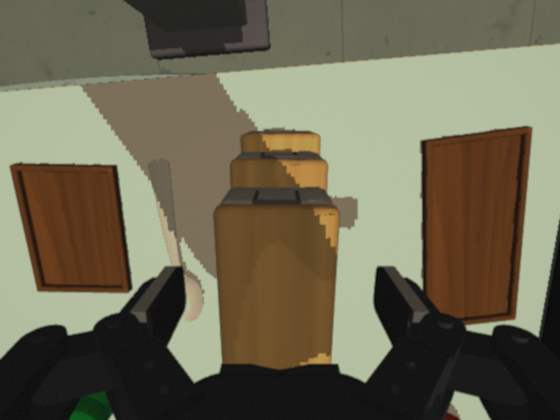

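The box at (216–337), mid 277, is centred between the pads. Close.

>>> drive_tool(
  commands=[
    {"linear":[0,0,0.005],"dr":[0,0,0],"jaw":0},
    {"linear":[0,0,0],"dr":[0,0,0],"jaw":0.3},
    {"linear":[0,0,0],"dr":[0,0,0],"jaw":0.6},
    {"linear":[0,0,0],"dr":[0,0,0],"jaw":1},
    {"linear":[0,0,0],"dr":[0,0,0],"jaw":1},
    {"linear":[0,0,0],"dr":[0,0,0],"jaw":1},
  ],
  force=40,
)

```text
clock: 12.92
tcp_pos: [0.4357, 0.1853, 0.0975]
orientation: [0.125, 3.136, 0.004]
contact_force: [0.9, -0.9, -0.2]
grip_width: 0.0494
```

Run:
```python
from h import *
delta([.434,.1845,.196],85.7)
```

```text
t 12.93 tcp [0.4357 0.1853 0.0975] yaw 85.44 tiltz [0.0034 0.0026] F [ 0.9 -0.9 -0.2] w 0.0494 j7 1.11
lin [ 0.0013 -0.0007 -0.0985] dr [ 0.16  0.18 -0.26]
```

>>> drive_tool(
  commands=[
    {"linear":[0,0,-0.01],"dr":[0,0,0],"jaw":1},
    {"linear":[0,0,-0.02],"dr":[0,0,0],"jaw":1},
    {"linear":[0,0,-0.04],"dr":[0,0,0],"jaw":1},
    {"linear":[0,0,-0.03],"dr":[0,0,0],"jaw":1},
    {"linear":[0,0,0],"dr":[0,0,0],"jaw":1},
  ],
)

```text
clock: 13.55
tcp_pos: [0.435, 0.1852, 0.202]
orientation: [0.124, 3.136, 0.004]
contact_force: [-0.0, -0.1, -1.8]
grip_width: 0.0491
```

Run:
```python
from h import *
delta([.436,.0215,.15],84)
c=viewer.calibration('wrist');f=viewer.grab_frame('wrist');save(f,'w11')
f=viewer.grab_frame('scene');save(cv2.resize(f[100:300,150:430],None,fx=2.8,fy=2.8),'s11')
T=viewer.calibration('top')
for p in((256,205),(256,228),(255,254)):print('spoon',ray(T,*p,.006))
```

```text
t 13.55 tcp [0.435  0.1852 0.202 ] yaw 85.46 tiltz [0.003  0.0026] F [-0.  -0.1 -1.8] w 0.0491 j7 1.03
lin [-0.0139 -0.1633  0.0516] dr [0.16 0.16 1.46]
spoon [0.51158945 0.09876232 0.006     ]
spoon [0.45460808 0.09651114 0.006     ]
spoon [0.39157079 0.09642935 0.006     ]
```

View pics/w11.png

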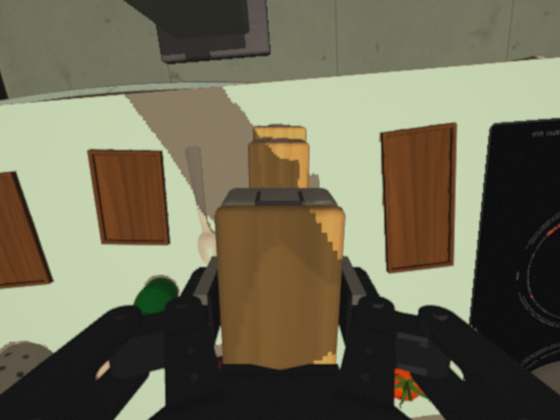

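View pics/s11.png

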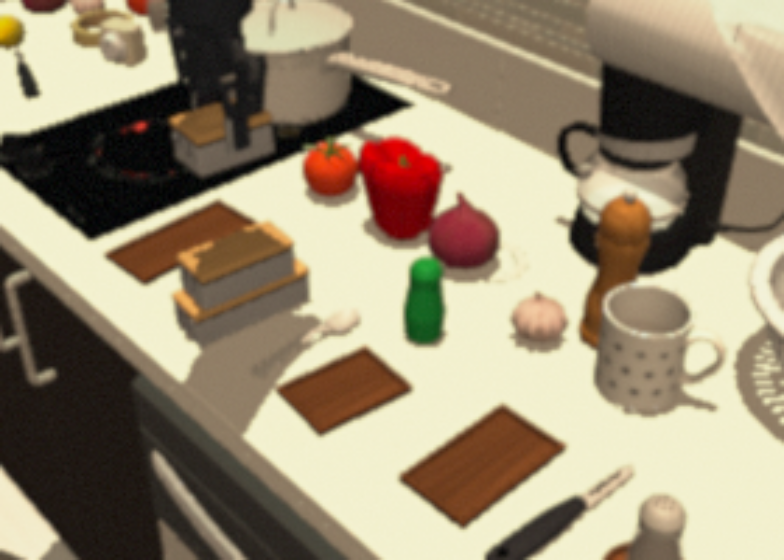

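The small box is held level and the rest of the stack is undisturbed. On to the small tray.

>>> drive_tool(
  commands=[
    {"linear":[-0.003,-0.03,0],"dr":[0,0,0.5],"jaw":1},
    {"linear":[-0.005,-0.055,0],"dr":[0,0,0.5],"jaw":1},
    {"linear":[-0.003,-0.05,0.01],"dr":[0,0,0.5],"jaw":1},
    {"linear":[-0.002,-0.025,0.02],"dr":[0,0,0],"jaw":1},
    {"linear":[0,0,0.02],"dr":[0,0,0],"jaw":1},
    {"linear":[0,0,0],"dr":[0,0,0],"jaw":1},
  ],
)

```text
clock: 14.4
tcp_pos: [0.4265, 0.0182, 0.1424]
orientation: [-0.164, -3.126, 0.009]
contact_force: [-0.7, 0.1, -1.5]
grip_width: 0.0495
```

Run:
```python
from h import *
delta([.436,.022,.08],84)
c=viewer.calibration('wrist');f=viewer.grab_frame('wrist');save(f,'w12')
b=cv2.cvtColor(f,cv2.COLOR_RGB2BGR);np.savez('w12',K=c['K'],R=c['R'],t=c['t'])
print(proj(c,[.436,.022,.008]))
```

```text
t 14.4 tcp [0.4265 0.0182 0.1424] yaw 84.0 tiltz [-0.0113 -0.0052] F [-0.7  0.1 -1.5] w 0.0495 j7 1.41
lin [-0.0097  0.0051  0.0623] dr [-0.36 -0.61 -0.  ]
[285.22054002 213.13503674]
```

View pics/w12.png

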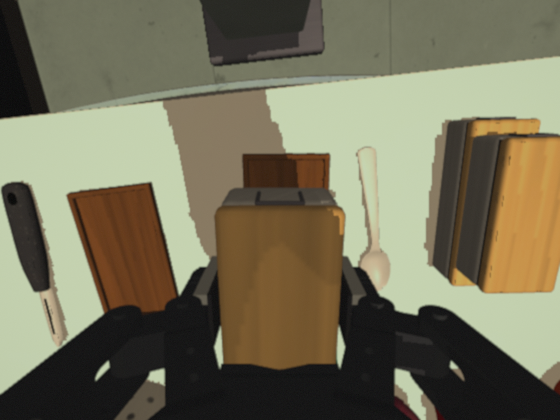

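Run:
```python
from h import *
c=dict(np.load('w12.npz'))
a=np.radians(-6);X=np.array([np.cos(a),np.sin(a)]);Y=np.array([-X[1],X[0]])
for s in(-1,1):print(proj(c,[*(np.array([.436,.022])-.053*X+s*.038*Y),.008]))
print(ray(c,243.5,154.5,.008),ray(c,329.5,155,.008))
# small box: top lid corners near edge in wrist, z=tcp+.126-.0975
s=monitor.get_obs();z=s['tcp_pos'][2]+.0285
print(z,ray(c,217,207,z),ray(c,343,209,z))
```

```text
[241.09170913 153.54890537]
[330.10228998 153.63852755]
[ 0.38032963 -0.00831142  0.008     ] [0.38835896 0.06475074 0.008     ]
0.1716576723236044 [3.82986096e-01 3.49744995e-04 1.71657672e-01] [0.38847156 0.04624075 0.17165767]
```

>>> drive_tool(
  commands=[
    {"linear":[-0.009,0.005,0.005],"dr":[-0.3,-0.5,0],"jaw":1},
    {"linear":[0,0,0.025],"dr":[0,0,0],"jaw":1},
    {"linear":[0,0,0.025],"dr":[0,0,0],"jaw":1},
    {"linear":[0,0,0],"dr":[0,0,0],"jaw":1},
  ],
)

```text
clock: 14.95
tcp_pos: [0.4413, 0.026, 0.0883]
orientation: [0.157, 3.131, 0.004]
contact_force: [0.5, 0.1, -1.8]
grip_width: 0.0494
```

Run:
```python
from h import *
delta([.437,.022,.0165],84)
```

```text
t 14.95 tcp [0.4413 0.026  0.0883] yaw 84.28 tiltz [0.0063 0.0021] F [ 0.5  0.1 -1.8] w 0.0494 j7 1.5
lin [ 0.0044 -0.0046  0.0717] dr [0.16 0.35 0.28]
```

>>> drive_tool(
  commands=[
    {"linear":[0.0035,-0.0035,0.015],"dr":[0,0.2,0.3],"jaw":1},
    {"linear":[0,0,0.02],"dr":[0,0,0],"jaw":1},
    {"linear":[0,0,0.012],"dr":[0,0,0],"jaw":1},
    {"linear":[0,0,0],"dr":[0,0,0],"jaw":1},
  ],
)

```text
clock: 15.45
tcp_pos: [0.44, 0.0239, 0.0411]
orientation: [0.163, 3.13, 0.007]
contact_force: [-0.5, -0.8, -1.9]
grip_width: 0.0491
```

Run:
```python
from h import *
delta([.437,.022,.0165],84)
c=viewer.calibration('wrist');f=viewer.grab_frame('wrist');save(f,'w13')
```

```text
t 15.45 tcp [0.44   0.0239 0.0411] yaw 84.02 tiltz [0.0073 0.0042] F [-0.5 -0.8 -1.9] w 0.0491 j7 1.57
lin [ 0.0029 -0.0023  0.0245] dr [0.28 0.39 0.02]
```

View pics/w13.png

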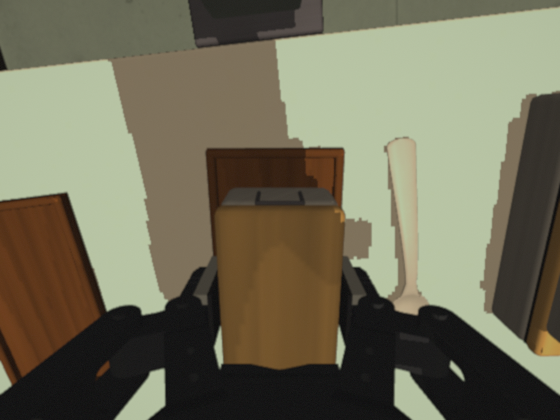

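>>> drive_tool(
  commands=[
    {"linear":[0.002,-0.002,0.006],"dr":[0.2,0.3,0],"jaw":1},
    {"linear":[0,0,0.008],"dr":[0,0,0],"jaw":1},
    {"linear":[0,0,0.003],"dr":[0,0,0],"jaw":1},
    {"linear":[0,0,0],"dr":[0,0,0],"jaw":1},
  ],
)

```text
clock: 16.0
tcp_pos: [0.4391, 0.0223, 0.0244]
orientation: [0.164, 3.133, 0.003]
contact_force: [0.1, -0.1, -2.1]
grip_width: 0.049
```

Run:
```python
from h import *
delta([.437,.022,.0165],84)
f=viewer.grab_frame('wrist');save(f,'w14')
f=viewer.grab_frame('scene');save(cv2.resize(f[180:280,220:340],None,fx=6,fy=6,interpolation=2),'s14')
```

```text
t 16.0 tcp [0.4391 0.0223 0.0244] yaw 84.02 tiltz [0.0044 0.0019] F [ 0.1 -0.1 -2.1] w 0.049 j7 1.59
lin [ 0.002  -0.0005  0.0079] dr [0.14 0.24 0.02]
```

View pics/s14.png

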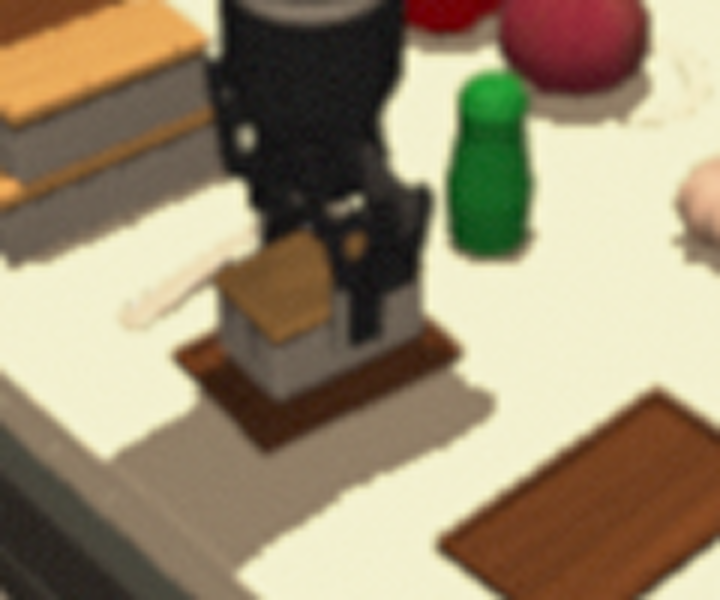

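View pics/w14.png

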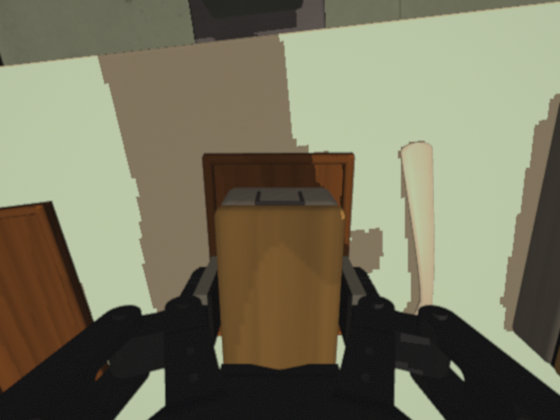

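Box and tray are both centred on column ~278. Lower the last 8 mm with a 2 mm x correction.

>>> drive_tool(
  commands=[
    {"linear":[0.002,0,0.004],"dr":[0.1,0.2,0],"jaw":1},
    {"linear":[0,0,0.003],"dr":[0,0,0],"jaw":1},
    {"linear":[0,0,0.001],"dr":[0,0,0],"jaw":1},
    {"linear":[0,0,0],"dr":[0,0,0],"jaw":1},
  ],
)

```text
clock: 16.6
tcp_pos: [0.4374, 0.0226, 0.0165]
orientation: [0.164, 3.136, 0.001]
contact_force: [-1.4, 0.1, 2.8]
grip_width: 0.0493
```

>>> drive_tool(
  commands=[
    {"linear":[0,0,0.001],"dr":[0,0,0],"jaw":1},
    {"linear":[0,0,0],"dr":[0,0,0],"jaw":1},
  ],
)

```text
clock: 16.85
tcp_pos: [0.4375, 0.0226, 0.0166]
orientation: [0.164, 3.136, 0.003]
contact_force: [0.2, 0.0, -0.9]
grip_width: 0.0493
```

>>> drive_tool(
  commands=[
    {"linear":[0,0,0.0008],"dr":[0,0,0],"jaw":1},
    {"linear":[0,0,0],"dr":[0,0,0],"jaw":0.35},
    {"linear":[0,0,0],"dr":[0,0,0],"jaw":0.25},
    {"linear":[0,0,0],"dr":[0,0,0],"jaw":0.2},
    {"linear":[0,0,0],"dr":[0,0,0],"jaw":0.2},
  ],
)

```text
clock: 17.48
tcp_pos: [0.438, 0.0226, 0.0162]
orientation: [0.165, 3.135, 0.004]
contact_force: [-0.5, -0.4, -0.4]
grip_width: 0.0682
```

Run:
```python
from h import *
delta([.437,.022,.15],84)
f=viewer.grab_frame('wrist');save(f,'w15')
```

```text
t 17.48 tcp [0.438  0.0226 0.0162] yaw 83.99 tiltz [0.0025 0.0023] F [-0.5 -0.4 -0.4] w 0.0682 j7 1.6
lin [ 0.0006 -0.0004 -0.1338] dr [ 0.15  0.13 -0.01]
```

View pics/w15.png

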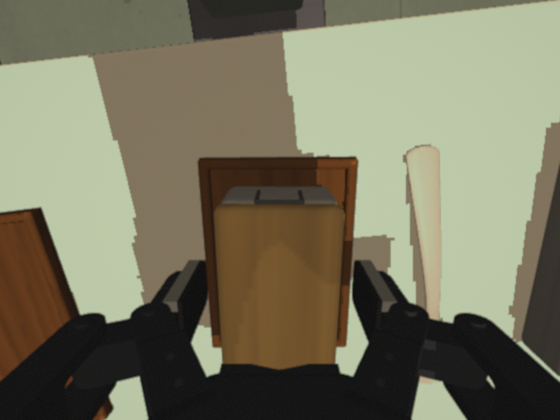

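>>> drive_tool(
  commands=[
    {"linear":[0,0,-0.02],"dr":[0,0,0],"jaw":0.2},
    {"linear":[0,0,-0.05],"dr":[0,0,0],"jaw":0.2},
    {"linear":[0,0,-0.06],"dr":[0,0,0],"jaw":0},
    {"linear":[0,0,-0.05],"dr":[0,0,0],"jaw":0},
    {"linear":[0.002,0.03,-0.02],"dr":[0,0,0],"jaw":0},
    {"linear":[0.01,0.055,0],"dr":[0,0,0],"jaw":0},
    {"linear":[0.01,0.055,0],"dr":[0,0,-1.7],"jaw":0},
    {"linear":[0,0,0],"dr":[0,0,0],"jaw":0},
  ],
)

```text
clock: 18.52
tcp_pos: [0.4308, 0.1676, 0.2237]
orientation: [0.122, 3.136, 0.008]
contact_force: [-0.3, -1.2, 0.5]
grip_width: 0.0853
```

Run:
```python
from h import *
delta([.436,.1845,.15],85.7)
c=viewer.calibration('wrist');f=viewer.grab_frame('wrist');save(f,'w16');np.savez('w16',K=c['K'],R=c['R'],t=c['t'])
f=viewer.grab_frame('scene');save(cv2.resize(f[160:280,180:340],None,fx=5,fy=5,interpolation=2),'s16')
```

```text
t 18.52 tcp [0.4308 0.1676 0.2237] yaw 85.54 tiltz [0.0036 0.0051] F [-0.3 -1.2  0.5] w 0.0853 j7 1.05
lin [-0.0037  0.0169  0.0738] dr [ 0.31  0.18 -0.16]
```

View pics/w16.png

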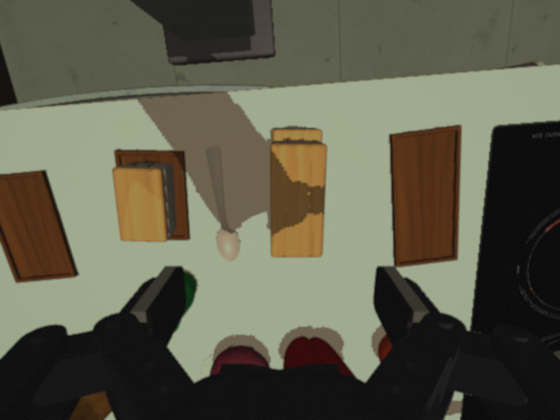

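View pics/s16.png

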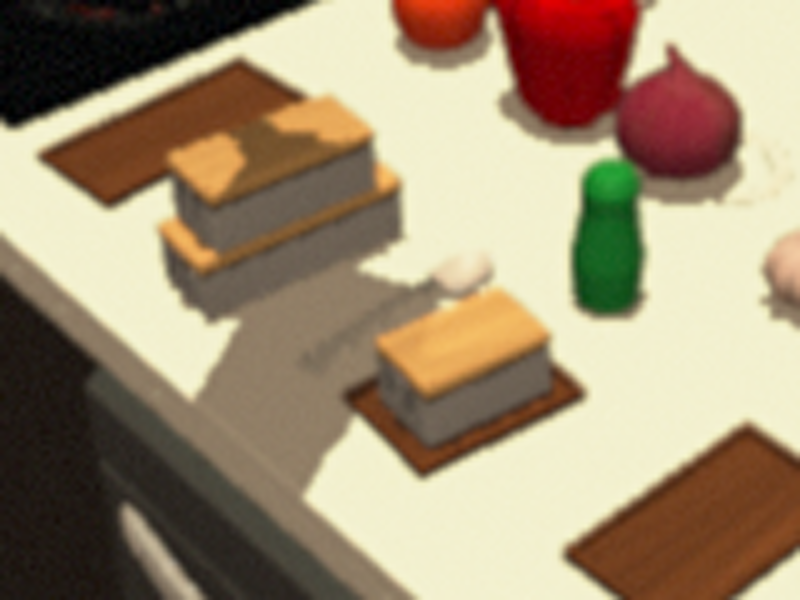

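The small box sits flat inside its tray. Next, the medium lid, with corners near (271,142), (327,146), (323,258), (271,257).

Run:
```python
from h import *
c=dict(np.load('w16.npz'))
def rep(n,pts,z):
    P=np.array([ray(c,u,v,z)[:2] for u,v in pts]);x=(P[2]+P[3]-P[0]-P[1])/2
    print(n,'c',np.round(P.mean(0),4),'len',np.round(np.linalg.norm(x),4),'wid',np.round([np.linalg.norm(P[1]-P[0]),np.linalg.norm(P[2]-P[3])],4),'yaw',np.degrees(np.arctan2(x[1],x[0])))
rep('med',[(271,142),(327,146),(323,258),(271,257)],.084)
rep('small',[(114,169.5),(163,166.5),(168.5,242),(120,241)],.045)
rep('smalltray',[(115.5,150.5),(185.5,150.5),(189,239.5),(119,243)],.008)
rep('largetray',[(390,134),(460.5,126),(458,260),(396,266)],.008)
im=cv2.imread('pics/w16.png');cv2.imwrite('pics/w16c.png',cv2.resize(im[120:270,100:340],None,fx=3.3,fy=3.3,interpolation=cv2.INTER_CUBIC))
```

```text
med c [0.4358 0.1852] len 0.1068 wid [0.0484 0.0498] yaw -4.456107328108117
small c [0.4365 0.0252] len 0.0791 wid [0.0494 0.0517] yaw -7.1994370085984825
smalltray c [0.4371 0.0225] len 0.1075 wid [0.0767 0.0841] yaw -8.868829598104655
largetray c [0.4652 0.3362] len 0.1599 wid [0.0758 0.0755] yaw 3.853517994188403
```

View pics/w16c.png

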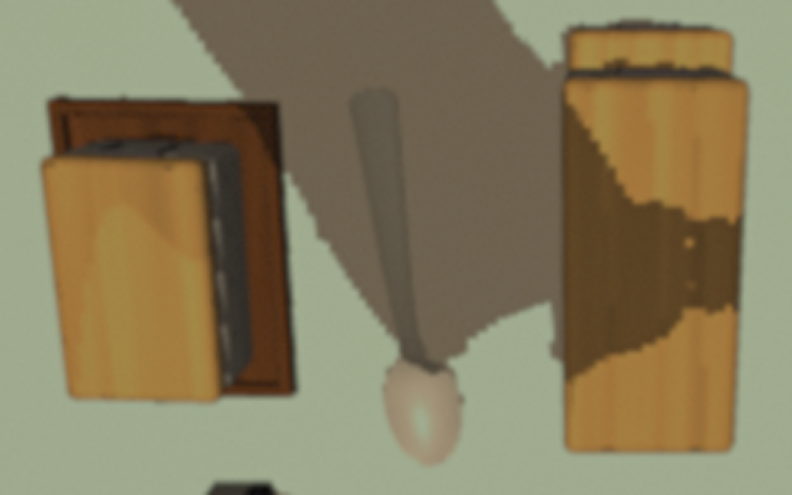

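The small box reads within 3 mm of its tray centre. Descend on the medium box.

>>> drive_tool(
  commands=[
    {"linear":[-0.004,0.0165,0],"dr":[0.3,0.1,0],"jaw":0},
    {"linear":[0,0,0.05],"dr":[0,0,0],"jaw":0},
    {"linear":[0,0,0.05],"dr":[0,0,0],"jaw":0},
    {"linear":[0,0,0.02],"dr":[0,0,0],"jaw":0},
    {"linear":[0,0,0],"dr":[0,0,0],"jaw":0},
  ],
)

```text
clock: 19.25
tcp_pos: [0.4408, 0.1783, 0.1007]
orientation: [0.146, 3.134, -0.002]
contact_force: [-0.1, 0.4, -0.4]
grip_width: 0.0854
```

Run:
```python
from h import *
delta([.436,.185,.055],85.5)
c=viewer.calibration('wrist');f=viewer.grab_frame('wrist');save(f,'w17')
```

```text
t 19.25 tcp [0.4408 0.1783 0.1007] yaw 84.66 tiltz [ 0.0037 -0.0012] F [-0.1  0.4 -0.4] w 0.0854 j7 1.14
lin [0.0055 0.0063 0.0457] dr [-0.05  0.22 -0.84]
```

View pics/w17.png

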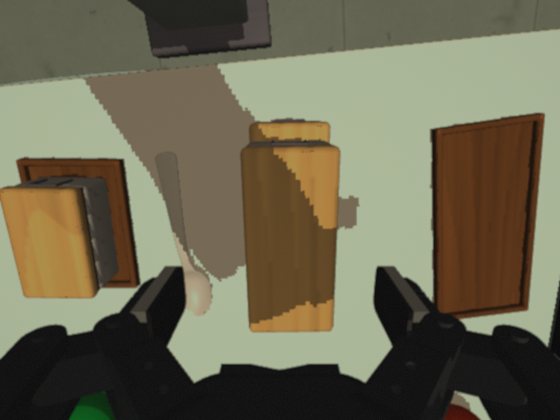

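>>> drive_tool(
  commands=[
    {"linear":[0.004,0.007,0.005],"dr":[0,0.2,-0.5],"jaw":0},
    {"linear":[0,0,0.015],"dr":[0,0,0],"jaw":0},
    {"linear":[0,0,0.01],"dr":[0,0,0],"jaw":0},
    {"linear":[0,0,0],"dr":[0,0,0],"jaw":0},
  ],
)

```text
clock: 19.8
tcp_pos: [0.4397, 0.1878, 0.0718]
orientation: [0.132, 3.134, 0.005]
contact_force: [-0.3, -0.5, 0.2]
grip_width: 0.0853
```

Run:
```python
from h import *
delta([.436,.185,.055],85.5)
c=viewer.calibration('wrist');f=viewer.grab_frame('wrist');save(f,'w18')
```

```text
t 19.8 tcp [0.4397 0.1878 0.0718] yaw 85.19 tiltz [0.0052 0.003 ] F [-0.3 -0.5  0.2] w 0.0853 j7 1.16
lin [ 0.0036 -0.0031  0.0168] dr [ 0.2   0.28 -0.31]
```

View pics/w18.png

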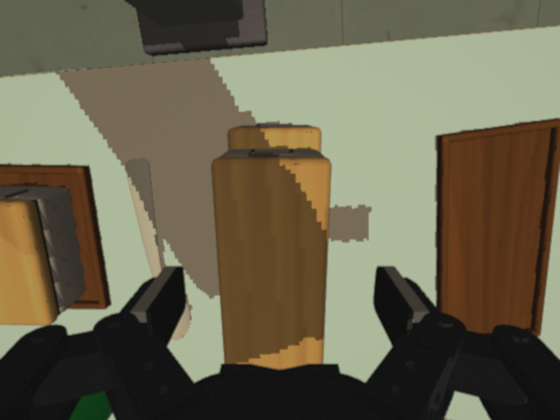

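Box mid is at column 271, the pads' at 279.5, so shift −3 mm in y. Then finish the descent and close.

>>> drive_tool(
  commands=[
    {"linear":[0.003,-0.003,0.006],"dr":[0.2,0.2,-0.3],"jaw":0},
    {"linear":[0,0,0.008],"dr":[0,0,0],"jaw":0},
    {"linear":[0,0,0],"dr":[0,0,0],"jaw":0},
  ],
)

```text
clock: 20.23
tcp_pos: [0.4367, 0.1848, 0.0576]
orientation: [0.124, 3.137, 0.0]
contact_force: [-0.8, -0.6, 0.4]
grip_width: 0.0853
```

Run:
```python
from h import *
delta([.436,.185,.055],85.5)
```

```text
t 20.23 tcp [0.4367 0.1848 0.0576] yaw 85.48 tiltz [0.0022 0.0002] F [-0.8 -0.6  0.4] w 0.0853 j7 1.18
lin [0.0008 0.0002 0.0026] dr [ 0.02  0.12 -0.02]
```

>>> drive_tool(
  commands=[
    {"linear":[0,0,0.002],"dr":[0,0,0],"jaw":0},
    {"linear":[0,0,0],"dr":[0,0,0],"jaw":0.3},
    {"linear":[0,0,0],"dr":[0,0,0],"jaw":0.6},
    {"linear":[0,0,0],"dr":[0,0,0],"jaw":1},
    {"linear":[0,0,0],"dr":[0,0,0],"jaw":1},
    {"linear":[0,0,0],"dr":[0,0,0],"jaw":1},
  ],
  force=45,
)

```text
clock: 20.98
tcp_pos: [0.4371, 0.1848, 0.0558]
orientation: [0.124, 3.136, 0.001]
contact_force: [-0.9, -0.9, 0.1]
grip_width: 0.0488
```

>>> drive_tool(
  commands=[
    {"linear":[0,0,-0.01],"dr":[0,0,0],"jaw":1},
    {"linear":[0,0,-0.02],"dr":[0,0,0],"jaw":1},
    {"linear":[0,0,-0.04],"dr":[0,0,0],"jaw":1},
    {"linear":[0,0,-0.05],"dr":[0,0,0],"jaw":1},
    {"linear":[0,0,0],"dr":[0,0,0],"jaw":1},
  ],
)

```text
clock: 21.6
tcp_pos: [0.436, 0.1843, 0.1804]
orientation: [0.125, 3.138, -0.001]
contact_force: [0.6, 0.3, -2.5]
grip_width: 0.0492
```

Run:
```python
from h import *
delta([.463,-.132,.18],91.6)
c=viewer.calibration('wrist');f=viewer.grab_frame('wrist');save(f,'w19');np.savez('w19',K=c['K'],R=c['R'],t=c['t'])
```

```text
t 21.6 tcp [0.436  0.1843 0.1804] yaw 85.45 tiltz [ 0.0011 -0.0007] F [ 0.6  0.3 -2.5] w 0.0492 j7 1.07
lin [-0.0521 -0.3131  0.0006] dr [-0.04  0.06 -6.15]
```

View pics/w19.png

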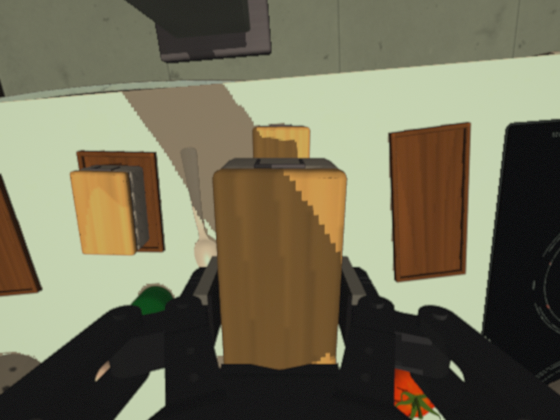

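Held level. Carry it to the medium tray.

>>> drive_tool(
  commands=[
    {"linear":[-0.005,-0.03,0],"dr":[0,0,0],"jaw":1},
    {"linear":[-0.009,-0.056,0],"dr":[0,0,0],"jaw":1},
    {"linear":[-0.009,-0.058,0],"dr":[0,0,0],"jaw":1},
    {"linear":[-0.009,-0.058,0],"dr":[0,0,0],"jaw":1},
    {"linear":[-0.009,-0.056,0],"dr":[0,0,0],"jaw":1},
    {"linear":[-0.005,-0.03,0],"dr":[0,0,0],"jaw":1},
    {"linear":[0,0,0],"dr":[0,0,-6],"jaw":1},
    {"linear":[0,0,0],"dr":[0,0,0],"jaw":1},
  ],
)

```text
clock: 22.65
tcp_pos: [0.4505, -0.1155, 0.17]
orientation: [0.047, -3.122, 0.01]
contact_force: [0.1, -0.1, -2.7]
grip_width: 0.0494
```

Run:
```python
from h import *
delta([.463,-.132,.1],91.6)
```

```text
t 22.65 tcp [ 0.4505 -0.1155  0.17  ] yaw 91.72 tiltz [-0.0193 -0.0067] F [ 0.1 -0.1 -2.7] w 0.0494 j7 1.88
lin [-0.0133 -0.0164  0.0698] dr [-0.35 -1.12  0.12]
```

>>> drive_tool(
  commands=[
    {"linear":[-0.009,-0.015,0],"dr":[-0.3,-1,0],"jaw":1},
    {"linear":[0,0,0.03],"dr":[0,0,0],"jaw":1},
    {"linear":[0,0,0.03],"dr":[0,0,0],"jaw":1},
    {"linear":[0,0,0],"dr":[0,0,0],"jaw":1},
  ],
)

```text
clock: 23.15
tcp_pos: [0.4581, -0.128, 0.1058]
orientation: [0.04, -3.135, -0.0]
contact_force: [0.5, 0.7, -2.6]
grip_width: 0.0494
```

Run:
```python
from h import *
delta([.463,-.132,.06],91.6)
c=viewer.calibration('wrist');f=viewer.grab_frame('wrist');save(f,'w20');np.savez('w20',K=c['K'],R=c['R'],t=c['t'])
```

```text
t 23.15 tcp [ 0.4581 -0.128   0.1058] yaw 91.45 tiltz [-0.0067 -0.0001] F [ 0.5  0.7 -2.6] w 0.0494 j7 2.0
lin [-0.0051 -0.0042  0.0458] dr [ 0.01 -0.39 -0.15]
```

View pics/w20.png

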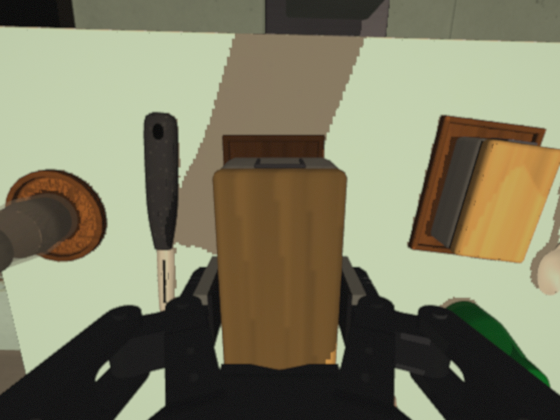

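Run:
```python
from h import *
c=dict(np.load('w20.npz'))
a,b=ray(c,223,135,.008),ray(c,325,134,.008);m=(a+b)/2;an=np.radians(1.6)
print(a,b,'tray c',m[:2]+.067*np.array([np.cos(an),np.sin(an)]), np.degrees(np.arctan2(*(b-a)[1::-1]))-90)
z=.1058+.084-.0558
a,b=ray(c,216,172,z),ray(c,346,172,z);m=(a+b)/2;print('box c',m[:2]+.054*np.array([np.cos(an),np.sin(an)]))
print('peeler',ray(c,144,180,.01),ray(c,178,180,.01),ray(c,172,300,.01))
```

```text
[ 0.3983843  -0.17017241  0.008     ] [ 0.39576415 -0.09588695  0.008     ] tray c [ 0.4640481  -0.13115893] 2.020061195393737
box c [ 0.45773091 -0.1268087 ]
peeler [ 0.43279481 -0.22998222  0.01      ] [ 0.43213562 -0.20442441  0.01      ] [ 0.53469697 -0.21586797  0.01      ]
```

>>> drive_tool(
  commands=[
    {"linear":[-0.005,-0.004,0.01],"dr":[0,-0.2,0],"jaw":1},
    {"linear":[0,0,0.025],"dr":[0,0,0],"jaw":1},
    {"linear":[0,0,0.02],"dr":[0,0,0],"jaw":1},
    {"linear":[0,0,0],"dr":[0,0,0],"jaw":1},
  ],
)

```text
clock: 23.7
tcp_pos: [0.4687, -0.1323, 0.053]
orientation: [-0.04, 3.134, -0.001]
contact_force: [0.6, -0.0, -2.0]
grip_width: 0.0496
```

Run:
```python
from h import *
delta([.464,-.132,.0168],91.7)
f=viewer.grab_frame('wrist');save(f,'w21')
```

```text
t 23.7 tcp [ 0.4687 -0.1323  0.053 ] yaw 91.46 tiltz [ 0.007  -0.0004] F [ 0.6 -0.  -2. ] w 0.0496 j7 2.09
lin [0.0049 0.0004 0.0362] dr [-0.03  0.4  -0.24]
```

View pics/w21.png

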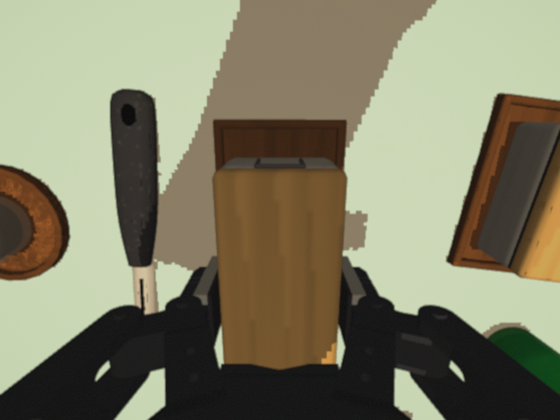

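Lateral alignment is good (tray 214–346, box 214–346). Correct x by −4.5 mm and continue down.

>>> drive_tool(
  commands=[
    {"linear":[0.004,0,0.006],"dr":[0,0.3,-0.2],"jaw":1},
    {"linear":[0,0,0.014],"dr":[0,0,0],"jaw":1},
    {"linear":[0,0,0.004],"dr":[0,0,0],"jaw":1},
    {"linear":[0,0,0],"dr":[0,0,0],"jaw":1},
  ],
)

```text
clock: 24.25
tcp_pos: [0.4668, -0.1328, 0.03]
orientation: [-0.046, 3.135, -0.002]
contact_force: [0.1, -1.2, -2.1]
grip_width: 0.0495
```

Run:
```python
from h import *
delta([.464,-.132,.0168],91.7)
f=viewer.grab_frame('wrist');save(f,'w22')
```

```text
t 24.25 tcp [ 0.4668 -0.1328  0.03  ] yaw 91.67 tiltz [ 0.0065 -0.0009] F [ 0.1 -1.2 -2.1] w 0.0495 j7 2.12
lin [0.0029 0.0009 0.0131] dr [-0.06  0.37 -0.03]
```

View pics/w22.png

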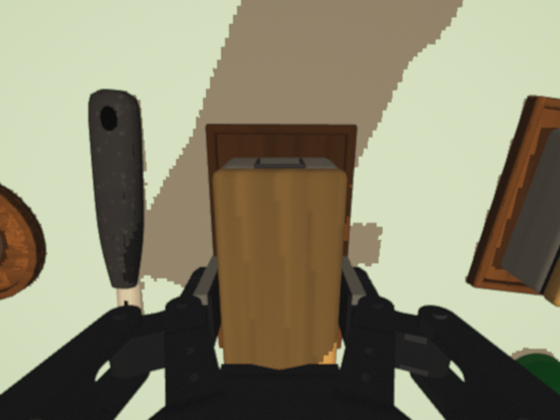

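>>> drive_tool(
  commands=[
    {"linear":[0.0025,0.0005,0.005],"dr":[0,0.3,0],"jaw":1},
    {"linear":[0,0,0.005],"dr":[0,0,0],"jaw":1},
    {"linear":[0,0,0.001],"dr":[0,0,0],"jaw":1},
    {"linear":[0,0,0],"dr":[0,0,0],"jaw":1},
  ],
)

```text
clock: 24.8
tcp_pos: [0.4646, -0.1324, 0.0186]
orientation: [-0.046, 3.14, -0.002]
contact_force: [0.4, 0.6, -2.5]
grip_width: 0.0491
```

Run:
```python
from h import *
delta([.464,-.132,.0168],91.7)
```

```text
t 24.8 tcp [ 0.4646 -0.1324  0.0186] yaw 91.67 tiltz [ 0.0017 -0.0012] F [ 0.4  0.6 -2.5] w 0.0491 j7 2.13
lin [0.0006 0.0004 0.0018] dr [-0.07  0.1  -0.03]
```

>>> drive_tool(
  commands=[
    {"linear":[0,0,0.0015],"dr":[0,0,0],"jaw":1},
    {"linear":[0,0,0.001],"dr":[0,0,0],"jaw":1},
    {"linear":[0,0,0],"dr":[0,0,0],"jaw":1},
  ],
)

```text
clock: 25.18
tcp_pos: [0.4649, -0.1325, 0.017]
orientation: [-0.045, 3.139, -0.001]
contact_force: [-0.3, -0.4, -2.7]
grip_width: 0.0495
```

>>> drive_tool(
  commands=[
    {"linear":[0,0,0.001],"dr":[0,0,0],"jaw":1},
    {"linear":[0,0,0],"dr":[0,0,0],"jaw":1},
  ],
)

```text
clock: 25.42
tcp_pos: [0.4651, -0.1326, 0.0169]
orientation: [-0.045, 3.138, 0.001]
contact_force: [0.4, -0.4, -2.3]
grip_width: 0.0492
```

>>> drive_tool(
  commands=[
    {"linear":[0,0,0.0015],"dr":[0,0,0],"jaw":1},
    {"linear":[0,0,0],"dr":[0,0,0],"jaw":1},
  ],
)

```text
clock: 25.68
tcp_pos: [0.4653, -0.1327, 0.017]
orientation: [-0.044, 3.138, 0.003]
contact_force: [0.1, -0.1, -2.6]
grip_width: 0.0495
```

Run:
```python
from h import *
delta([.464,-.132,.0168],91.7)
```

```text
t 25.68 tcp [ 0.4653 -0.1327  0.017 ] yaw 91.6 tiltz [0.0037 0.0017] F [ 0.1 -0.1 -2.6] w 0.0495 j7 2.14
lin [0.0013 0.0007 0.0002] dr [ 0.09  0.21 -0.1 ]
```

Height holds at 0.017 under further down commands, and 0.0168 was expected, so it is on the floor. Release.

>>> drive_tool(
  commands=[
    {"linear":[0,0,0.001],"dr":[0,0,0],"jaw":1},
    {"linear":[0,0,0],"dr":[0,0,0],"jaw":0.35},
    {"linear":[0,0,0],"dr":[0,0,0],"jaw":0.25},
    {"linear":[0,0,0],"dr":[0,0,0],"jaw":0.2},
    {"linear":[0,0,0],"dr":[0,0,0],"jaw":0.2},
  ],
)

```text
clock: 26.3
tcp_pos: [0.4661, -0.1328, 0.0164]
orientation: [-0.044, 3.137, 0.003]
contact_force: [-0.2, -0.5, -0.9]
grip_width: 0.0682
```

Run:
```python
from h import *
delta([.464,-.132,.2],91.7)
f=viewer.grab_frame('wrist');save(f,'w23')
```

```text
t 26.3 tcp [ 0.4661 -0.1328  0.0164] yaw 91.61 tiltz [0.0047 0.0018] F [-0.2 -0.5 -0.9] w 0.0682 j7 2.14
lin [ 0.0012  0.0012 -0.1836] dr [ 0.09  0.27 -0.09]
```

View pics/w23.png

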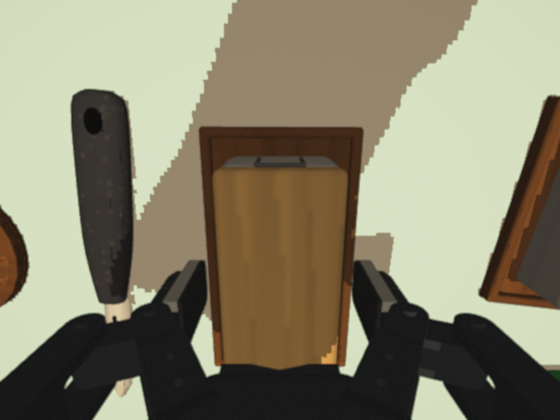

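The medium box is in its tray and the fingers are clear. Lift and return for the large box.

>>> drive_tool(
  commands=[
    {"linear":[0,0,-0.02],"dr":[0,0,0],"jaw":0.2},
    {"linear":[0,0,-0.05],"dr":[0,0,0],"jaw":0.2},
    {"linear":[0,0,-0.06],"dr":[0,0,0],"jaw":0},
    {"linear":[0,0.02,-0.05],"dr":[0,0,0],"jaw":0},
    {"linear":[0.002,0.058,0],"dr":[0,0,0],"jaw":0},
    {"linear":[0.002,0.058,0],"dr":[0,0,0],"jaw":0},
    {"linear":[0.002,0.058,0],"dr":[0,0,0],"jaw":0},
    {"linear":[0.002,0.058,0],"dr":[0,0,0],"jaw":0},
  ],
)

```text
clock: 27.35
tcp_pos: [0.452, 0.1212, 0.2036]
orientation: [-0.026, 3.133, 0.005]
contact_force: [1.8, -0.4, 1.0]
grip_width: 0.0859
```

>>> drive_tool(
  commands=[
    {"linear":[0.002,0.055,0],"dr":[0,0,0],"jaw":0},
    {"linear":[0,0,0],"dr":[0,0,6],"jaw":0},
    {"linear":[0,0,0],"dr":[0,0,0],"jaw":0},
  ],
)

```text
clock: 27.72
tcp_pos: [0.4475, 0.1834, 0.2037]
orientation: [0.127, 3.131, 0.008]
contact_force: [0.2, -0.8, 0.0]
grip_width: 0.0857
```

Run:
```python
from h import *
delta([.438,.185,.1],85.7)
c=viewer.calibration('wrist');f=viewer.grab_frame('wrist');save(f,'w24');np.savez('w24',K=c['K'],R=c['R'],t=c['t'])
f=viewer.grab_frame('scene');save(cv2.resize(f[170:310,200:380],None,fx=4.2,fy=4.2,interpolation=2),'s24')
```

```text
t 27.73 tcp [0.4475 0.1834 0.2037] yaw 85.37 tiltz [0.0083 0.0049] F [ 0.2 -0.8  0. ] w 0.0857 j7 1.07
lin [0.0104 0.0003 0.1036] dr [ 0.31  0.45 -0.33]
```

View pics/w24.png

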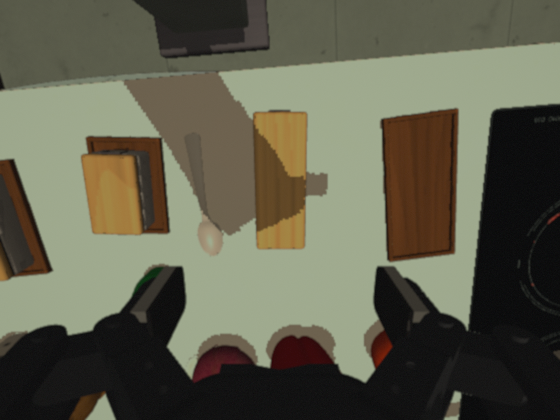

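View pics/s24.png

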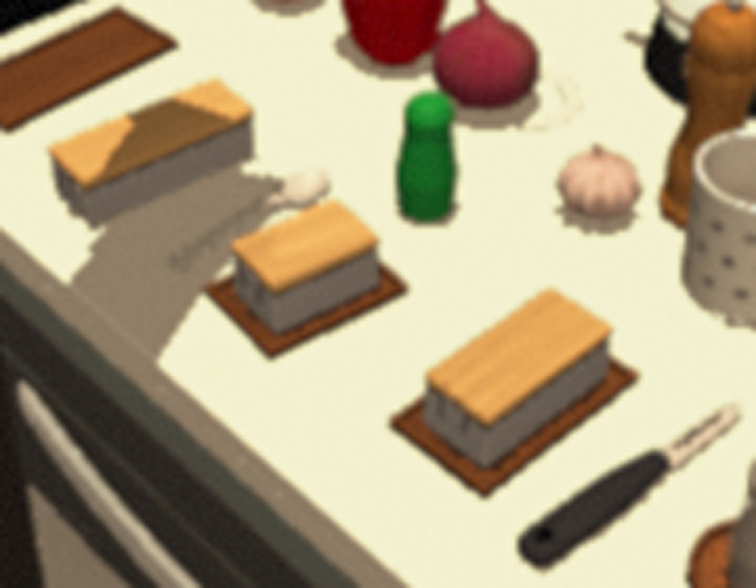

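Both boxes sit in their trays. The large lid's corners are about (254,112), (307,112), (305,249), (257,248).

Run:
```python
from h import *
c=dict(np.load('w24.npz'))
def rep(n,pts,z):
    P=np.array([ray(c,u,v,z)[:2] for u,v in pts]);x=(P[2]+P[3]-P[0]-P[1])/2
    print(n,'c',np.round(P.mean(0),4),'len',np.round(np.linalg.norm(x),4),'wid',np.round([np.linalg.norm(P[1]-P[0]),np.linalg.norm(P[2]-P[3])],4),'yaw',np.degrees(np.arctan2(x[1],x[0])))
rep('large',[(254,112),(307,112),(305.5,249.5),(257,248.5)],.042)
rep('largetray',[(382,119),(457.5,109),(455,253.5),(390,261)],.008)
im=cv2.imread('pics/w24.png');cv2.imwrite('pics/w24c.png',cv2.resize(im[95:270,240:470],None,fx=3.4,fy=3.4,interpolation=cv2.INTER_CUBIC))
```

```text
large c [0.4394 0.1867] len 0.1341 wid [0.0478 0.0497] yaw -4.210658263838477
largetray c [0.4654 0.3368] len 0.1597 wid [0.0755 0.0744] yaw 3.8737550074200033
```

View pics/w24c.png

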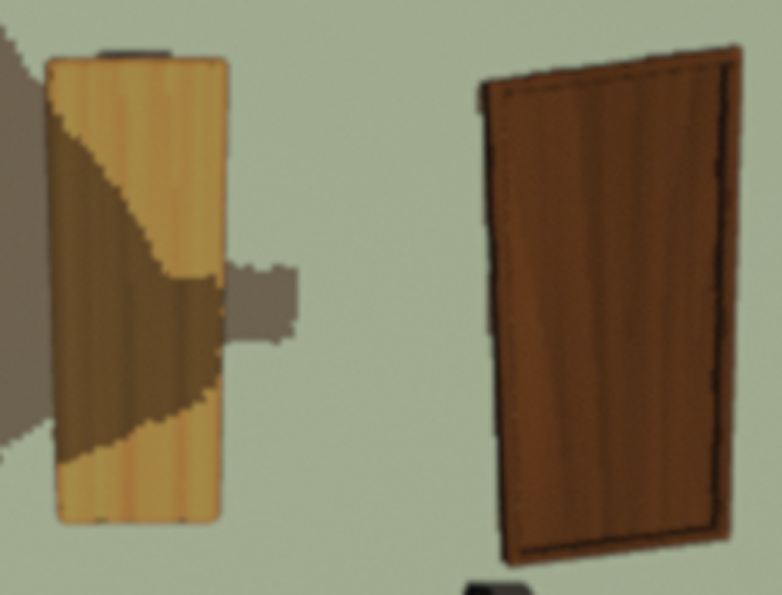

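>>> drive_tool(
  commands=[
    {"linear":[0.006,0.003,0],"dr":[0.2,0.3,-0.2],"jaw":0},
    {"linear":[0,0,0.05],"dr":[0,0,0],"jaw":0},
    {"linear":[0,0,0.05],"dr":[0,0,0],"jaw":0},
    {"linear":[0,0,0.03],"dr":[0,0,0],"jaw":0},
    {"linear":[0,0,0],"dr":[0,0,0],"jaw":0},
  ],
)

```text
clock: 28.45
tcp_pos: [0.4432, 0.1857, 0.072]
orientation: [0.121, 3.134, 0.008]
contact_force: [0.2, 0.8, 0.3]
grip_width: 0.0852
```

Run:
```python
from h import *
delta([.4395,.1865,.0145],85.8)
f=viewer.grab_frame('wrist');save(f,'w25')
```

```text
t 28.45 tcp [0.4432 0.1857 0.072 ] yaw 85.58 tiltz [0.005  0.0046] F [0.2 0.8 0.3] w 0.0852 j7 1.2
lin [0.004  0.0002 0.0575] dr [ 0.28  0.26 -0.22]
```

View pics/w25.png

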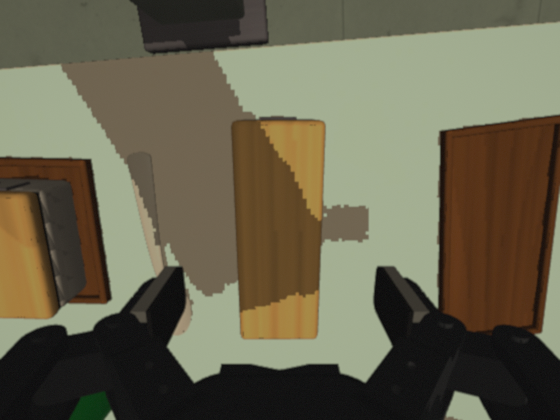

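The large lid (233–325, mid 279) is centred between the pads.

>>> drive_tool(
  commands=[
    {"linear":[0.003,0.001,0.01],"dr":[0.2,0.2,-0.2],"jaw":0},
    {"linear":[0,0,0.025],"dr":[0,0,0],"jaw":0},
    {"linear":[0,0,0.012],"dr":[0,0,0],"jaw":0},
    {"linear":[0,0,0],"dr":[0,0,0],"jaw":0},
  ],
)

```text
clock: 29.0
tcp_pos: [0.4442, 0.1898, 0.0287]
orientation: [0.114, 3.13, 0.012]
contact_force: [0.0, -1.1, 0.0]
grip_width: 0.0856
```

Run:
```python
from h import *
delta([.4395,.1865,.0145],85.8)
f=viewer.grab_frame('wrist');save(f,'w26')
```

```text
t 29.0 tcp [0.4442 0.1898 0.0287] yaw 85.83 tiltz [0.0094 0.0075] F [ 0.  -1.1  0. ] w 0.0856 j7 1.24
lin [ 0.0046 -0.0037  0.0142] dr [0.47 0.51 0.03]
```

View pics/w26.png

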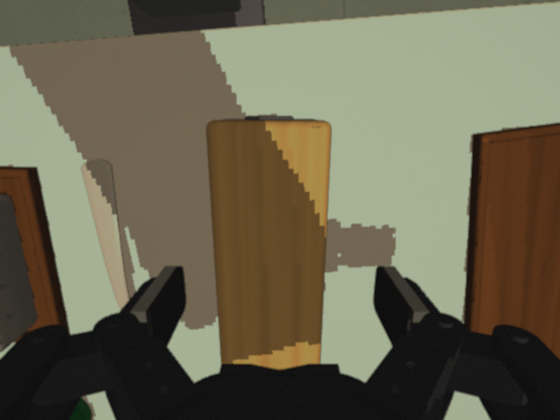

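>>> drive_tool(
  commands=[
    {"linear":[0.004,-0.0035,0.004],"dr":[0.4,0.4,0],"jaw":0},
    {"linear":[0,0,0.006],"dr":[0,0,0],"jaw":0},
    {"linear":[0,0,0],"dr":[0,0,0],"jaw":0},
  ],
)

```text
clock: 29.42
tcp_pos: [0.4409, 0.187, 0.0198]
orientation: [0.114, 3.136, 0.004]
contact_force: [-0.6, -0.5, 0.7]
grip_width: 0.0857
```

Run:
```python
from h import *
delta([.4395,.1865,.0145],85.8)
```

```text
t 29.43 tcp [0.4409 0.187  0.0198] yaw 85.83 tiltz [0.0041 0.0023] F [-0.6 -0.5  0.7] w 0.0857 j7 1.24
lin [ 0.0014 -0.0006  0.0053] dr [0.15 0.22 0.03]
```

>>> drive_tool(
  commands=[
    {"linear":[0.001,0,0.004],"dr":[0.1,0.2,0],"jaw":0},
    {"linear":[0,0,0],"dr":[0,0,0],"jaw":0.3},
    {"linear":[0,0,0],"dr":[0,0,0],"jaw":0.6},
    {"linear":[0,0,0],"dr":[0,0,0],"jaw":1},
    {"linear":[0,0,0],"dr":[0,0,0],"jaw":1},
    {"linear":[0,0,0],"dr":[0,0,0],"jaw":1},
  ],
  force=55,
)

```text
clock: 30.18
tcp_pos: [0.44, 0.1869, 0.0159]
orientation: [0.115, 3.139, 0.001]
contact_force: [-0.1, -0.0, 0.4]
grip_width: 0.0489
```

>>> drive_tool(
  commands=[
    {"linear":[0,0,-0.01],"dr":[0,0,0],"jaw":1},
    {"linear":[0,0,-0.02],"dr":[0,0,0],"jaw":1},
    {"linear":[0,0,-0.04],"dr":[0,0,0],"jaw":1},
    {"linear":[0,0,-0.04],"dr":[0,0,0],"jaw":1},
    {"linear":[0,0,0],"dr":[0,0,0],"jaw":1},
  ],
)

```text
clock: 30.8
tcp_pos: [0.4388, 0.1863, 0.1296]
orientation: [-0.115, -3.137, 0.001]
contact_force: [0.5, -0.0, -2.8]
grip_width: 0.0492
```

Run:
```python
from h import *
delta([.465,.3355,.13],93.4)
c=viewer.calibration('wrist');f=viewer.grab_frame('wrist');save(f,'w27')
```

```text
t 30.8 tcp [0.4388 0.1863 0.1296] yaw 85.8 tiltz [-0.0021 -0.0006] F [ 0.5 -0.  -2.8] w 0.0492 j7 1.14
lin [-0.0152  0.1507 -0.0005] dr [-0.03 -0.12 -7.6 ]
```

View pics/w27.png

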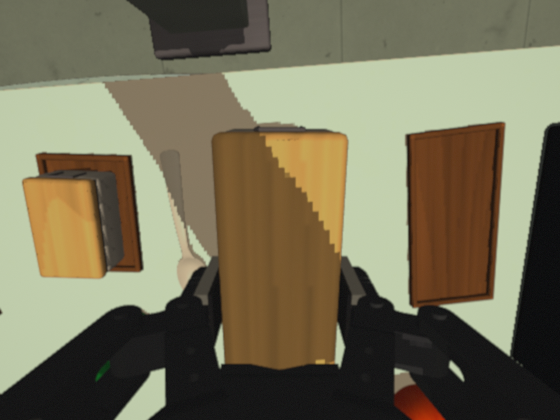

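Held level. Carry it left to the large tray; the placing TCP height will be about 0.019.

>>> drive_tool(
  commands=[
    {"linear":[-0.003,0.03,0],"dr":[0,0,0],"jaw":1},
    {"linear":[-0.005,0.05,0],"dr":[0,0,0],"jaw":1},
    {"linear":[-0.005,0.045,0],"dr":[0,0,0],"jaw":1},
    {"linear":[-0.002,0.02,0],"dr":[0,0,0],"jaw":1},
    {"linear":[0,0,0],"dr":[0,0,-7.6],"jaw":1},
    {"linear":[0,0,0],"dr":[0,0,0],"jaw":1},
  ],
)

```text
clock: 31.6
tcp_pos: [0.4581, 0.3286, 0.1182]
orientation: [0.093, -3.123, 0.019]
contact_force: [0.4, -0.5, -2.0]
grip_width: 0.0493
```

Run:
```python
from h import *
delta([.465,.3355,.08],93.4)
c=viewer.calibration('wrist');f=viewer.grab_frame('wrist');save(f,'w28');np.savez('w28',K=c['K'],R=c['R'],t=c['t'])
```

```text
t 31.6 tcp [0.4581 0.3286 0.1182] yaw 93.41 tiltz [-0.0172 -0.0129] F [ 0.4 -0.5 -2. ] w 0.0493 j7 1.07
lin [-0.008  0.007  0.038] dr [-0.68 -1.03  0.01]
```

View pics/w28.png

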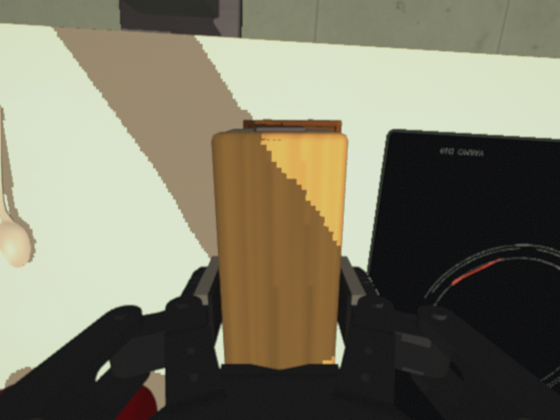

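Run:
```python
from h import *
c=dict(np.load('w28.npz'));an=np.radians(3.5);d=np.array([np.cos(an),np.sin(an)])
a,b=ray(c,243.5,121,.008),ray(c,341.5,121,.008);m=(a+b)/2
print(a,b,'tray c',m[:2]+.081*d,np.degrees(np.arctan2(*(b-a)[1::-1]))-90)
z=.1182+.042-.0159
a,b=ray(c,213,136,z),ray(c,347.5,136,z);m=(a+b)/2;print('box c',m[:2]+.068*d,np.linalg.norm(a-b))
```

```text
[0.38823691 0.29620479 0.008     ] [0.38378227 0.37047759 0.008     ] tray c [0.46685851 0.33828612] 3.4323044729411265
box c [0.45960976 0.32982109] 0.04782898202998344
```

>>> drive_tool(
  commands=[
    {"linear":[-0.004,0.006,0],"dr":[-0.6,-0.9,0],"jaw":1},
    {"linear":[0,0,0.03],"dr":[0,0,0],"jaw":1},
    {"linear":[0,0,0.01],"dr":[0,0,0],"jaw":1},
    {"linear":[0,0,0],"dr":[0,0,0],"jaw":1},
  ],
)

```text
clock: 32.15
tcp_pos: [0.4626, 0.3338, 0.0774]
orientation: [-0.078, 3.141, -0.0]
contact_force: [0.9, 0.5, -2.8]
grip_width: 0.0491
```

Run:
```python
from h import *
delta([.465,.3362,.0189],93.4)
f=viewer.grab_frame('wrist');save(f,'w29')
```

```text
t 32.15 tcp [0.4626 0.3338 0.0774] yaw 92.84 tiltz [ 0.0001 -0.0001] F [ 0.9  0.5 -2.8] w 0.0491 j7 1.08
lin [-0.0025  0.0023  0.0585] dr [-0.    0.01 -0.56]
```

View pics/w29.png

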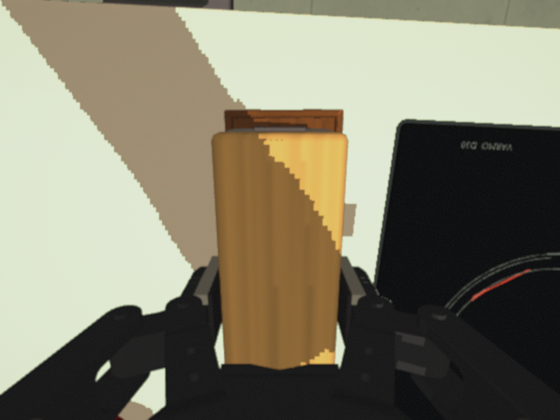

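>>> drive_tool(
  commands=[
    {"linear":[-0.002,0.0025,0.005],"dr":[0,0,-0.5],"jaw":1},
    {"linear":[0,0,0.025],"dr":[0,0,0],"jaw":1},
    {"linear":[0,0,0.01],"dr":[0,0,0],"jaw":1},
    {"linear":[0,0,0],"dr":[0,0,0],"jaw":1},
  ],
)

```text
clock: 32.7
tcp_pos: [0.4671, 0.3388, 0.0394]
orientation: [-0.093, 3.135, 0.007]
contact_force: [0.1, -0.0, -2.1]
grip_width: 0.0488
```

Run:
```python
from h import *
delta([.465,.3362,.0189],93.4)
f=viewer.grab_frame('wrist');save(f,'w30')
```

```text
t 32.7 tcp [0.4671 0.3388 0.0394] yaw 93.38 tiltz [0.0048 0.0045] F [ 0.1 -0.  -2.1] w 0.0488 j7 1.11
lin [ 0.0023 -0.0025  0.0205] dr [ 0.24  0.29 -0.02]
```

View pics/w30.png

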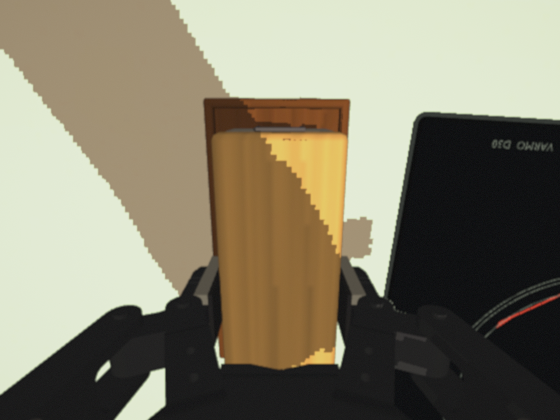

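>>> drive_tool(
  commands=[
    {"linear":[0.002,-0.002,0.004],"dr":[0.2,0.2,0],"jaw":1},
    {"linear":[0,0,0.008],"dr":[0,0,0],"jaw":1},
    {"linear":[0,0,0.003],"dr":[0,0,0],"jaw":1},
    {"linear":[0,0,0],"dr":[0,0,0],"jaw":1},
  ],
)

```text
clock: 33.25
tcp_pos: [0.4661, 0.3373, 0.0253]
orientation: [-0.092, 3.137, 0.004]
contact_force: [0.1, -0.2, -1.9]
grip_width: 0.0493
```

Run:
```python
from h import *
delta([.465,.3362,.0189],93.4)
f=viewer.grab_frame('wrist');save(f,'w31')
```

```text
t 33.25 tcp [0.4661 0.3373 0.0253] yaw 93.38 tiltz [0.0034 0.0025] F [ 0.1 -0.2 -1.9] w 0.0493 j7 1.12
lin [ 0.0012 -0.001   0.0064] dr [ 0.13  0.2  -0.02]
```

View pics/w31.png

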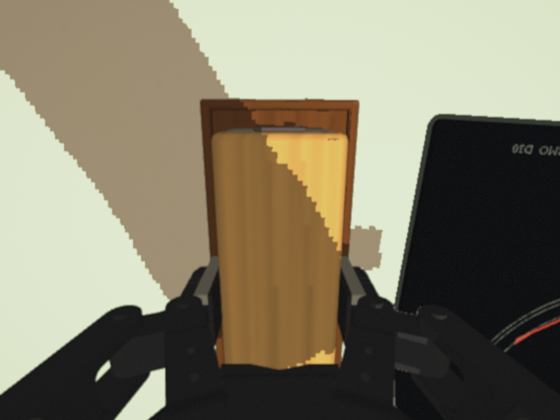

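The tray (201–358, mid 279.5) and box (212–348, mid 280) are centred. Lower to the floor.

>>> drive_tool(
  commands=[
    {"linear":[0.001,-0.0005,0.004],"dr":[0.1,0.2,0],"jaw":1},
    {"linear":[0,0,0.0025],"dr":[0,0,0],"jaw":1},
    {"linear":[0,0,0.001],"dr":[0,0,0],"jaw":1},
    {"linear":[0,0,0],"dr":[0,0,0],"jaw":1},
  ],
)

```text
clock: 33.8
tcp_pos: [0.4655, 0.3371, 0.0192]
orientation: [0.092, -3.14, -0.002]
contact_force: [0.6, -0.1, -3.9]
grip_width: 0.0492
```

>>> drive_tool(
  commands=[
    {"linear":[0,0,0.001],"dr":[0,0,0],"jaw":1},
    {"linear":[0,0,0.001],"dr":[0,0,0],"jaw":1},
  ],
)

```text
clock: 34.05
tcp_pos: [0.4656, 0.3371, 0.0189]
orientation: [0.092, -3.14, -0.003]
contact_force: [-5.2, -2.9, 13.7]
grip_width: 0.049
```

Contact at z = 0.0189, exactly as expected. Release.

>>> drive_tool(
  commands=[
    {"linear":[0,0,0],"dr":[0,0,0],"jaw":1},
    {"linear":[0,0,0],"dr":[0,0,0],"jaw":0.35},
    {"linear":[0,0,0],"dr":[0,0,0],"jaw":0.25},
    {"linear":[0,0,0],"dr":[0,0,0],"jaw":0.2},
    {"linear":[0,0,0],"dr":[0,0,0],"jaw":0.2},
  ],
)

```text
clock: 34.67
tcp_pos: [0.4664, 0.3377, 0.019]
orientation: [-0.092, 3.139, 0.005]
contact_force: [0.9, 0.3, 0.1]
grip_width: 0.0686
```

Run:
```python
from h import *
delta([.465,.3362,.2],93.4)
f=viewer.grab_frame('wrist');save(f,'w32')
```

```text
t 34.67 tcp [0.4664 0.3377 0.019 ] yaw 93.37 tiltz [0.0008 0.003 ] F [0.9 0.3 0.1] w 0.0686 j7 1.12
lin [ 0.0013 -0.0009 -0.181 ] dr [ 0.17  0.05 -0.03]
```

View pics/w32.png

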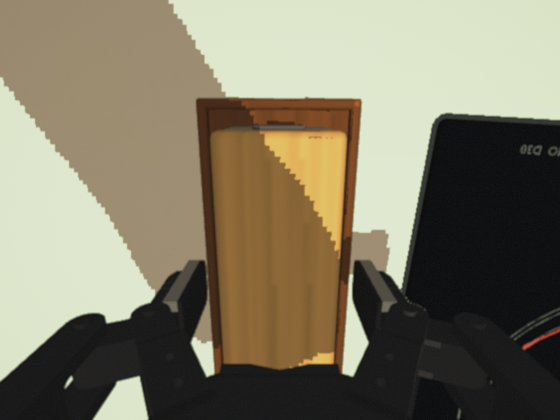

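Clear of the box. Lift away and do a final check.

>>> drive_tool(
  commands=[
    {"linear":[0,0,-0.02],"dr":[0,0,0],"jaw":0.2},
    {"linear":[0,0,-0.05],"dr":[0,0,0],"jaw":0.2},
    {"linear":[0,0,-0.06],"dr":[0,0,0],"jaw":0.2},
    {"linear":[0,0,-0.06],"dr":[0,0,0],"jaw":0.2},
    {"linear":[0,-0.03,-0.04],"dr":[0,0,0],"jaw":0.2},
    {"linear":[0,-0.055,-0.02],"dr":[0,0,0],"jaw":0.2},
    {"linear":[0,-0.03,0],"dr":[0,0,0],"jaw":0.2},
    {"linear":[0,0,0],"dr":[0,0,0],"jaw":0.2},
  ],
)

```text
clock: 35.72
tcp_pos: [0.4741, 0.2184, 0.2875]
orientation: [-0.09, 3.131, 0.016]
contact_force: [0.8, -0.4, -0.3]
grip_width: 0.0685
```

Run:
```python
from h import *
s=monitor.get_obs();print(s['clock'],s['tcp_pos'],s['contact_force'])
c=viewer.calibration('wrist');f=viewer.grab_frame('wrist');save(f,'w33');np.savez('w33',K=c['K'],R=c['R'],t=c['t'])
f=viewer.grab_frame('scene');save(cv2.resize(f[140:340,160:430],None,fx=2.9,fy=2.9,interpolation=2),'s33')
```

```text
35.725 [0.47414931 0.21841453 0.28752096] [ 0.80073003 -0.3538934  -0.2611087 ]
```

View pics/w33.png

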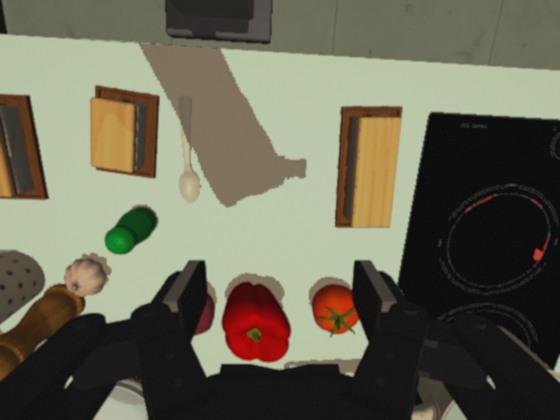

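View pics/s33.png

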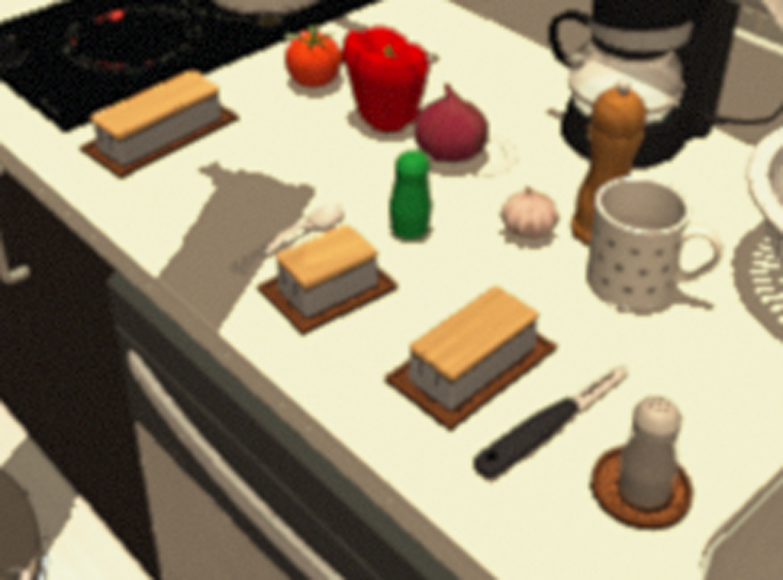

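All four are placed. A numeric check first: lid centres (z = 0.045) and the dish against the tray centres, within the same view.

Run:
```python
from h import *
S=viewer.calibration('scene')
q=lambda u,v,z:ray(S,160+u/2.9,140+v/2.9,z)[:2]
def rep(n,pts,z):
    P=np.array([q(u,v,z) for u,v in pts]);print(n,np.round(P.mean(0),4))
rep('large lid',[(92,121),(106,138),(220,94),(190,71)],.045);print('  tray (scene bias -3mm y) ~(.464,.333)')
rep('small lid',[(278,265),(307,288),(379,252),(347,227)],.045);rep('small tray',[(259,288),(303,332),(397,287),(350,247)],.008)
rep('med lid',[(411,348),(454,378),(539,316),(496,288)],.045);rep('med tray',[(387,379),(450,427),(556,348),(505,312)],.008)
print('dish',q(641,486,.008),'shaker foot',q(647,487,.006),'cap',q(658,413,.076))
w=dict(np.load('w33.npz'))
P=np.array([ray(w,*p,.045)[:2] for p in((359,116),(401,117),(391,228),(352,226))]);print('large wrist',P.mean(0))
P=np.array([ray(w,*p,.008)[:2] for p in((342,107),(402,107),(391,228),(336,227))]);print('tray wrist~',P.mean(0))
```

```text
large lid [0.4585 0.3273]
  tray (scene bias -3mm y) ~(.464,.333)
small lid [0.4329 0.0124]
small tray [0.4334 0.0145]
med lid [ 0.4617 -0.1389]
med tray [ 0.4624 -0.1413]
dish [ 0.46243197 -0.30903019] shaker foot [ 0.46653628 -0.31179395] cap [ 0.47224836 -0.30412699]
large wrist [0.46456291 0.33742933]
tray wrist~ [0.46619246 0.33800521]
```

```bash
python3 -c "
from bench import job
print(job.hand_in())"
```

```text
the job is handed in; nothing more can be done
None
```

I took the stack apart from the top down and handed the job in at about 36 s on the clock, well under the 109 s limit. The hand-in reports no verdict.

- **Order and placing:** the grey shaker went upright into the round dish. The small, medium and large boxes followed, each lowered into its own tray before I let go.
- **Final check:** measured within the same camera view, each box reads within about 3 mm of its tray centre, and they look flat in the pictures. The shaker's foot reads about 5 mm from the dish centre, against a 14 mm limit. The gripper was raised well clear of everything.
- **Bystanders:** the teaspoon and the peeler look untouched in the last pictures, but I did not measure their positions again.
- **What disagreed:**
  - The cameras differ by 3 to 6 mm in y, and the scene camera reads low. It put the large box about 6 mm off in both x and y, while the wrist camera put it within 2 mm of its tray.
  - A rough scene reading of the shaker's cap against its foot suggests a lean of about 0.1 rad, against a 0.15 rad limit. I put that down to pixel error, because it looks upright and its foot is clear of the rim.
  - While setting down the medium box, the force reading did not show contact. I relied on its height, which stopped at 0.017 m against 0.0168 m expected.

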